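# Fill a dosing cup through a funnel and weight down its cap

## Robot

A 6-joint arm with a two-finger parallel gripper is mounted at the origin on the work surface. World frame = base frame: x ahead of the robot, y to its left, z up, the work surface at z = 0. Lengths are in m, angles in rad, forces in N, time in s.
With the tool pointing down it reaches from about 0.35 to 0.775 m from the base axis. Payload 7.3 kg.
Tool frame: the origin (TCP) lies between the finger pads; the fingertips stand 19 mm ahead of it and the grasp point (between the pads) is the TCP; z points along the fingers, y is the line along which they close (so a half turn about z gives the same grasp; the last joint's range is limited). The gripper opens to 92 mm and grips with 3 to 60 N. Pads are 19 mm wide; open, the fingers measure 130 mm over their backs; the gripper's body (75 mm by 190 mm) begins 47 mm behind the grasp point.
Start: joints at [-1.311, 0.342, 1.524, -0, 1.275, -0.146], TCP at [0.207, -0.482, 0.246] pointing down, gripper open.
Joint ranges: [-2.53, 2.53], [-0.77, 2.02], [0.04, 2.7], [-1, 4.14], [0.28, 2.66], [-3.11, 3.11]. Speed limits (rad/s): [2.57, 2.57, 3.14, 3.14, 3.14, 3.14].

## Interface

Orientations are given as a rotation vector (axis times angle).
In Python, from cell import manip, snapshot, camera_model gives the robot as it stands.
- The arm moves only by the shell command python3 -m pendant 'ROWS' [OPENING]. ROWS is JSON, a list of rows, each a list of 6 numbers: the shift along the world's x, y, z scaled (see below), then the turn, a rotation vector about the world's x, y, z scaled (see below). In form: [[x, y, z, wx, wy, wz], ...]. A call has 1 to 20 rows; each row shifts and turns the commanded pose from where the row before left it; what a row does not reach is not made up. The controller multiplies each number of a shift by 40 mm and each number of a turn by 5 degrees. A row lasts 1/12 s, in which the tool goes at most 41.7 mm and 7.16 degrees, less where a joint would pass 70% of its speed; a pose out of reach is approached as far as the arm can. A call with a number of a shift or a turn outside -1 to 1 is refused whole. A call with a gripper value outside its range is refused whole. OPENING is the opening, from 0 (shut) to 1 (fully open), set as the call begins (- or left out, the last holds). The fingers move at their own pace and stop on an object; the grip force is fixed at half the most. Time passes only in rows, so rows that do not move let the fingers close. It gives the time, the measured TCP pose, the force, the opening and the grip force at its end, in the units of the state.
- manip.get_obs(): the state, without advancing time (a new reading comes with each control period).
- snapshot(name): name is "scene" or "top"; returns (picture, depth): 420x560x3 uint8, blue, green, red; 420x560 float32, m along the optical axis (not along the pixel's ray), 0 where there is no reading.
- camera_model(name): a dict with "intrinsics" (3x3 intrinsics, pixels), "rvec" (rotation vector, rad) and "tvec" (3), from world to camera coordinates, as OpenCV has them. Camera axes: x right, y down, z forward; pixel columns grow to the right and rows downward; lengths in m; the calibration is good to about 2 mm. A picture is of the moment at which its call begins. camera_model takes no time and is no camera call.
- manip.hand_in(): hands the job in; it is judged then, once.
The state is a dict: "time_s": time; "joints": joint angles; "dq": joint speeds; "joint_torque": joint torques, N m; "eef_pos": TCP position; "tool_rot": TCP orientation; "force": force on the tool from outside, world axes, zero at the start; "moment": the same for the moment, N m; "finger_gap": finger opening in m; "grasp_force": force on a finger pad.
Only numpy, scipy, OpenCV 4.12 (cv2) and the standard library are available. Lean on these libraries where they do the work, as an engineer would, in place of code of your own. Each camera call takes 0.05 s, during which the arm holds its last target. There are 200 camera calls.

## Task

Fill the clear dosing cup: stand the funnel in its mouth and tip the scoop over it until every phosphate ball is in the cup, then stand the scoop back on the bench and the funnel back in its rest. Close the cup with the necked cap and, to hold it down while its sealant sets, load it with all the slotted weights: each slid in from the side under the neck's head until it is centred and lying flat, with every slot turned well away from the others (about a third of a turn). Do not disturb the valve and the tin.

Things in the scene. Friction and masses are not known exactly. Their poses are not given: they have to be found in the camera images.
- fixture: Fixed fixture: 110 x 110 x 12 mm aluminium plate and grey split collar (80 mm across, 36 mm high) holding a clear plastic dosing cup upright and firm. Origin on the bench under the cup's axis, z up. Cup: 60 mm outside, 54 mm inside, floor 17 mm and open rim 92 mm above the bench.
- cup_rim (a point): Centre of the cup's open mouth, at rim height (92 mm above the bench).
- rest: Fixed funnel rest: a grey pipe stub (68 mm outside, 54 mm inside) on an 84 mm square foot, rim 20 mm above the bench. Origin on the bench on the stub's axis. It stands to one side of the work, the scoop to the other; which is left and which right varies.
- funnel: Loose wide aluminium funnel, 90 g, at first in its rest. Origin: centre of the spout's lower end, z up. Spout 45 mm outside, 40 inside; collar (66 mm across, z 16 to 20 mm) whose underside sits on the rim of cup or rest (4 mm above the bench when in the rest); cone opens to 124 mm across at z = 60. Handle lug towards -x: 12 mm thick (y), 62 to 104 mm off the axis, z 44 to 60.
- funnel_lug (a point): Middle of the funnel's handle lug (x = -84, z = 52 mm in the funnel's frame). Pinch it across its 12 mm thickness from above.
- scoop: Loose scoop, 160 g, holding the balls; origin: underside, mid floor; pours to +x. Floor x -50 to 45 mm, 74 wide, walls 40 high, then a 15 degree ramp to an open lip, 68 mm inside throughout. Nose-down by 45 degrees, all balls roll out. Black handle bar 14 x 14 mm along x from -59 to +21, axis at z = 71, post at the back: pinched across y above the origin, the scoop is near balance.
- scoop_lip (a point): Middle of the scoop's pouring lip: 95 mm ahead of the origin, 16.5 mm up.
- ball1: Loose pale phosphate ball, 20 mm across, 11 g, in the scoop at the start; five to eight of these are present. Origin at its centre.
- ball2: Loose pale phosphate ball, 20 mm across, 11 g, in the scoop at the start; five to eight of these are present. Origin at its centre.
- ball3: Loose pale phosphate ball, 20 mm across, 11 g, in the scoop at the start; five to eight of these are present. Origin at its centre.
- ball4: Loose pale phosphate ball, 20 mm across, 11 g, in the scoop at the start; five to eight of these are present. Origin at its centre.
- ball5: Loose pale phosphate ball, 20 mm across, 11 g, in the scoop at the start; five to eight of these are present. Origin at its centre.
- ball6: Loose pale phosphate ball, 20 mm across, 11 g, in the scoop at the start; five to eight of these are present. Origin at its centre.
- ball7: Loose pale phosphate ball, 20 mm across, 11 g, in the scoop at the start; five to eight of these are present. Origin at its centre.
- ball8: Loose pale phosphate ball, 20 mm across, 11 g, in the scoop at the start; five to eight of these are present. Origin at its centre.
- cap: Loose white cap (60 g), standing neck up. Origin: centre of its underside, z up along the neck. Spigot 49 mm across, z 0 to 10 mm (chamfered), enters the cup; flange 62 mm across, z 10 to 16, lies on the cup's rim; neck 10 mm across, z 16 to 54; head 18 mm across, z 54 to 63, can be pinched from above.
- weight1: Loose round slotted steel weight lying flat, 56 mm across, 10 mm thick, about 170 g; two or three are present. Origin: centre of the underside. A 13 mm slot opens to local +x and ends 6.5 mm past the centre, so a neck at its end is about central. Two 20 mm flats 52 mm apart (y = +26, -26 mm) run along the slot: pinch it across these.
- weight2: Loose round slotted steel weight lying flat, 56 mm across, 10 mm thick, about 170 g; two or three are present. Origin: centre of the underside. A 13 mm slot opens to local +x and ends 6.5 mm past the centre, so a neck at its end is about central. Two 20 mm flats 52 mm apart (y = +26, -26 mm) run along the slot: pinch it across these.
- weight3: Loose round slotted steel weight lying flat, 56 mm across, 10 mm thick, about 170 g; two or three are present. Origin: centre of the underside. A 13 mm slot opens to local +x and ends 6.5 mm past the centre, so a neck at its end is about central. Two 20 mm flats 52 mm apart (y = +26, -26 mm) run along the slot: pinch it across these.
- weight1_mouth (a point): Mouth of the slot of weight1: on the edge at local +x, 28 mm from the centre, at half thickness.
- weight2_mouth (a point): Mouth of the slot of weight2: on the edge at local +x, 28 mm from the centre, at half thickness.
- weight3_mouth (a point): Mouth of the slot of weight3: on the edge at local +x, 28 mm from the centre, at half thickness.
- valve: Bystander: a loose brass valve body, 90 mm high, 124 mm over its two side unions, 0.9 kg. Leave alone. Origin: centre of its underside.
- tin: Bystander: a loose sealing-compound tin, 80 mm across, 85 mm high, a stick standing out of it. Leave alone. Origin: centre of its underside.
Mind the look-alikes: they are no part of the job. Leave any green or turquoise look-alike of the weight1 alone.

How it is judged:
On the way, in this order (a step that is already met when the one before it is completed fails the run):
1. the funnel stands in the cup's mouth, collar on the rim (horizontal distance between funnel and cup_rim below 0.009 m and z of funnel in the frame of cup_rim between -0.021 and -0.011 m and angle between funnel's own z axis and vertical below 0.1 rad), for 0.2 s.
2. the scoop is tipped with its lip over the funnel (angle between scoop's own z axis and vertical above 0.25 rad and horizontal distance between scoop_lip and cup_rim below 0.08 m and height (world z) of scoop_lip above 0.11 m).
3. all balls are in the cup (horizontal distance between each of ball1, ball2, ball3, ball4, ball5, ball6, ball7, ball8 and cup_rim below 0.027 m and z of ball1 in the frame of fixture between 0.015 and 0.088 m and z of ball2 in the frame of fixture between 0.015 and 0.088 m and z of ball3 in the frame of fixture between 0.015 and 0.088 m and z of ball4 in the frame of fixture between 0.015 and 0.088 m and z of ball5 in the frame of fixture between 0.015 and 0.088 m and z of ball6 in the frame of fixture between 0.015 and 0.088 m and z of ball7 in the frame of fixture between 0.015 and 0.088 m and z of ball8 in the frame of fixture between 0.015 and 0.088 m), for 0.2 s.
4. the cap is on the cup, flange on the rim (horizontal distance between cap and cup_rim below 0.006 m and z of cap in the frame of cup_rim between -0.013 and -0.007 m and angle between cap's own z axis and vertical below 0.06 rad), for 0.2 s.
At the end, for the whole second after the job is handed in: All balls in the cup; cap on its rim (6 mm, 0.06 rad); all weights on the neck under its head, centred within 8 mm, flat (0.08 rad), at rest, slot mouths over 25 mm (53 degrees) apart seen from above; funnel collar down on the rest's rim (9 mm); scoop upright on the bench (all of step 3 and all of step 4 and horizontal distance between each of weight1, weight2, weight3 and cap below 0.008 m and z of weight1 in the frame of cap between 0.014 and 0.0395 m and angle between each of weight1, weight2, weight3, scoop's own z axis and vertical below 0.08 rad and linear speed of each of weight1, weight2, weight3, scoop below 0.02 m/s and z of weight2 in the frame of cap between 0.014 and 0.0395 m and z of weight3 in the frame of cap between 0.014 and 0.0395 m and horizontal distance between weight1_mouth and weight2_mouth above 0.025 m and horizontal distance between each of weight1_mouth, weight2_mouth and weight3_mouth above 0.025 m and horizontal distance between funnel and rest below 0.009 m and z of funnel in the frame of rest between -0.001 and 0.009 m and angle between funnel's own z axis and vertical below 0.1 rad and height (world z) of scoop below 0.008 m); the robot touches nothing.
It fails at once if the valve is pushed more than 30 mm or tipped (distance of valve from where it was at the start of the episode above 0.03 m or angle between valve's own z axis and vertical above 0.3 rad).
It fails at once if the tin is pushed more than 30 mm or tipped (distance of tin from where it was at the start of the episode above 0.03 m or angle between tin's own z axis and vertical above 0.3 rad).
Of ball1, ball2, ball3, ball4, ball5, ball6, ball7, ball8 only 5 to 8 are there at a start; the rules pass over those that are not, and their reading is None.
Of weight1, weight2, weight3 only 2 to 3 are there at a start; the rules pass over those that are not, and their reading is None.
At some moment in a run one of weight1, weight2, weight3, cap may be knocked a few centimetres aside while the robot is not near it.
It also fails if it takes over 210 s, if anything falls off the work surface, if the arm or the gripper's body presses on something with over 40 N, if the wrist force passes 120 N, or if a joint passes its speed limit or range.

## Working session

There is one attempt and no reset: what is moved stays moved. The work goes in short steps, Python scripts to look and compute and a shell command to move; the robot and the scene stay as the last step left them, time stands still between calls to the robot, and variables do not carry over. Pictures are saved under pics/ and viewed, at most 14 in all, crops included, and the job is handed in when it is done.

```bash
ls; mkdir -p pics; cat > h.py <<'E'
import cv2,numpy as np
from cell import manip,snapshot,camera_model
def cam(n):
    m=camera_model(n);K=np.array(m["intrinsics"],float);R=cv2.Rodrigues(np.array(m["rvec"],float))[0];t=np.array(m["tvec"],float).ravel()
    return K,R,t
def world(n,u,v,d):
    K,R,t=cam(n);p=np.linalg.inv(K)@np.array([u,v,1.])*d
    return R.T@(p-t)
def onz(n,u,v,z):
    K,R,t=cam(n);r=R.T@np.linalg.inv(K)@np.array([u,v,1.]);c=-R.T@t
    return c+r*(z-c[2])/r[2]
def cloud(n,dep):
    K,R,t=cam(n);h,w=dep.shape;u,v=np.meshgrid(np.arange(w),np.arange(h))
    p=np.stack([(u-K[0,2])/K[0,0]*dep,(v-K[1,2])/K[1,1]*dep,dep],-1)
    return (p-t)@R
def proj(n,P):
    K,R,t=cam(n);q=K@(R@np.array(P,float)+t);return q[:2]/q[2]
E
python3 - <<'E'
from h import *
for n in("top","scene"):
    a,d=snapshot(n);cv2.imwrite(f"pics/{n}0.png",cv2.resize(a,(784,588)) );np.save(f"{n}0.npy",d);cv2.imwrite(f"pics/{n}0_raw.png",a)
    K,R,t=cam(n);print(n,K[0,0],-R.T@t,R[2])
o=manip.get_obs();print(o["eef_pos"],o["tool_rot"],o["finger_gap"])
E
```

```text
pics
top 543.7023745187382 [0.41618612 0.01468572 1.58160724] [ 0.06716068 -0.01384995 -0.99764604]
scene 412.29806569010304 [0.83192219 0.54458234 0.89857946] [-0.32486399 -0.52865796 -0.78420925]
[ 0.20716652 -0.48202905  0.24512369] [-3.07581338e+00 -6.32834420e-01  1.26283873e-04] 0.09183848202212047
```

View pics/top0.png

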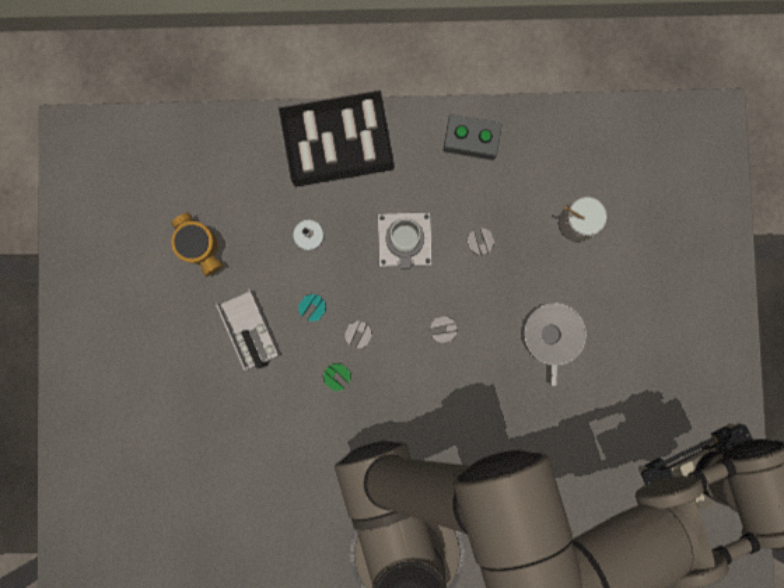

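View pics/scene0.png

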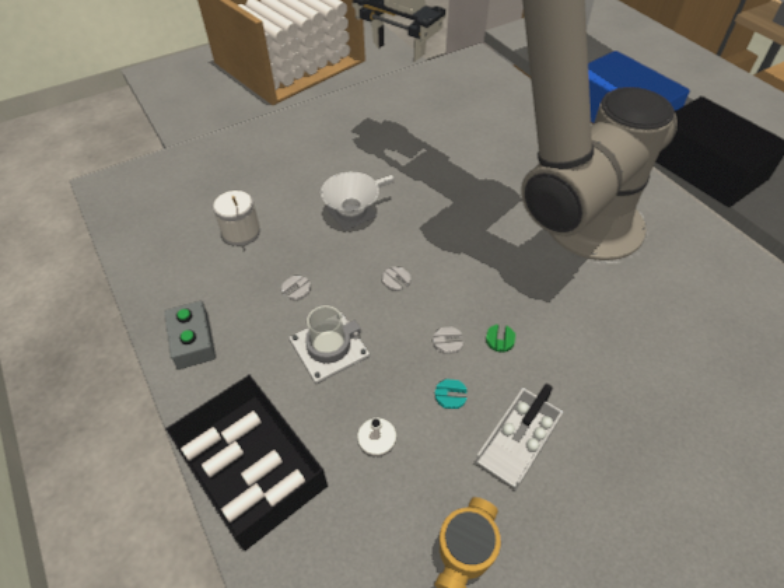

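```bash
cat > m.py <<'E'
from h import *
def tiles(a,cs,fn,s=30,k=4,cols=3):
    T=[]
    for (u,v) in cs:
        c=cv2.resize(a[v-s:v+s,u-s:u+s],None,fx=k,fy=k,interpolation=cv2.INTER_CUBIC)
        for i in range(0,2*s,10):
            cv2.putText(c,str(u-s+i),(i*k,8),0,.3,(0,255,255));cv2.putText(c,str(v-s+i),(0,i*k+4),0,.3,(0,255,255))
        c[:, -1]=255;c[-1]=255;T.append(c)
    cv2.imwrite(fn,np.vstack([np.hstack(T[i:i+cols]) for i in range(0,len(T),cols)]))
E
python3 - <<'E'
from m import *
a=cv2.imread("pics/top0_raw.png");d=np.load("top0.npy")
tiles(a,[(256,239),(317,236),(343,172),(177,236),(396,240),(289,170)],"pics/t1.png")
P=cloud("top",d)
for n,(u,v) in dict(w1=(256,239),w2=(317,236),w3=(343,172),cap=(220,168),cup=(289,170),fun=(396,240),scoop=(177,236),valve=(138,172),tin=(419,155)).items():
    print(n,onz("top",u,v,.01).round(3))
# bright blobs
g=cv2.cvtColor(a,cv2.COLOR_BGR2GRAY)
for z0,z1,nm in((.05,.08,"funnel rim"),(.06,.085,"hi")):
  m=((P[...,2]>z0)&(P[...,2]<z1)).astype(np.uint8)
  n,l,s,c=cv2.connectedComponentsWithStats(m)
  for i in range(1,n):
    if s[i,4]>15: q=P[l==i];print(nm,s[i],q.mean(0).round(4),q.min(0).round(3),q.max(0).round(3))
E
```

```text
w1 [0.446 0.086 0.01 ]
w2 [ 0.45 -0.09  0.01]
w3 [ 0.634 -0.172  0.01 ]
cap [0.655 0.186 0.01 ]
cup [ 0.644 -0.015  0.01 ]
fun [ 0.432 -0.319  0.01 ]
scoop [0.461 0.313 0.01 ]
valve [0.65  0.424 0.01 ]
tin [ 0.678 -0.396  0.01 ]
funnel rim [199  64  82  65 608] [0.855  0.1246 0.0646] [0.761 0.007 0.05 ] [0.94  0.234 0.078]
funnel rim [324  90  12   9  67] [ 0.8544 -0.1352  0.055 ] [ 0.841 -0.152  0.05 ] [ 0.866 -0.121  0.062]
funnel rim [342  92  10  11  75] [ 0.8445 -0.1831  0.0551] [ 0.831 -0.198  0.05 ] [ 0.859 -0.171  0.064]
funnel rim [122 151  15  12  94] [0.6873 0.4336 0.0648] [0.672 0.416 0.053] [0.703 0.456 0.08 ]
funnel rim [402 150  22  20  81] [ 0.6492 -0.3509  0.0661] [ 0.628 -0.393  0.05 ] [ 0.685 -0.335  0.08 ]
funnel rim [281 157  18   9  31] [ 0.6651 -0.0181  0.066 ] [ 0.65  -0.04   0.051] [0.671 0.008 0.08 ]
funnel rim [215 162   7   7  36] [0.657  0.1856 0.0625] [0.649 0.177 0.054] [0.665 0.194 0.069]
funnel rim [142 168  17  29 167] [0.6002 0.3772 0.0635] [0.574 0.356 0.05 ] [0.653 0.401 0.079]
funnel rim [279 171  20   8  29] [ 0.6192 -0.0101  0.0664] [ 0.614 -0.
[... 1041 characters left out ...]
4] [0.65  0.177 0.06 ] [0.665 0.194 0.069]
hi [143 169  14  28 127] [0.5995 0.3776 0.0674] [0.574 0.36  0.06 ] [0.65  0.397 0.084]
hi [279 171  20   8  25] [ 0.6189 -0.0105  0.0731] [ 0.614 -0.039  0.061] [0.634 0.014 0.085]
hi [377 217  13  11  35] [ 0.4827 -0.2728  0.0639] [ 0.469 -0.29   0.06 ] [ 0.496 -0.255  0.068]
hi [393 216  21  13  49] [ 0.4872 -0.33    0.064 ] [ 0.464 -0.357  0.06 ] [ 0.499 -0.301  0.068]
hi [375 227  44  49 242] [ 0.3977 -0.3097  0.0638] [ 0.334 -0.37   0.06 ] [ 0.466 -0.247  0.073]
hi [172 235  16  28 157] [0.4254 0.294  0.0775] [0.387 0.274 0.061] [0.462 0.315 0.085]
hi [307 382   9  17  28] [ 0.0331 -0.0576  0.073 ] [ 0.009 -0.067  0.061] [ 0.05  -0.046  0.084]
```

View pics/t1.png

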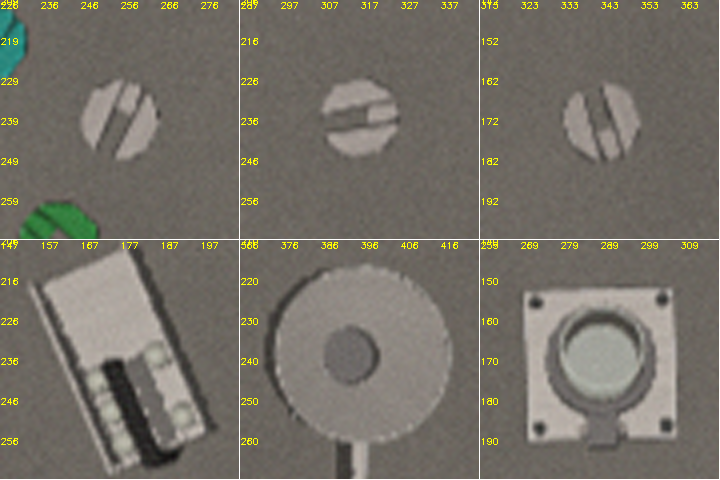

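```bash
cat > fit.py <<'E'
from h import *
def near(P,c,r,z0,z1):
    return P[(np.hypot(P[...,0]-c[0],P[...,1]-c[1])<r)&(P[...,2]>z0)&(P[...,2]<z1)]
def circ(q): 
    c,r=cv2.minEnclosingCircle((q[:,:2]*1000).astype(np.float32));return np.round(c,1),round(r,1)
def rect(q): return cv2.minAreaRect((q[:,:2]*1000).astype(np.float32))
def weight(a,P,c,n="top",z=.01):
    # bright disc pixels & dark slot, rectified on plane z at 1 mm/px, 80x80 mm
    K,R,t=cam(n);s=40
    g=np.array([[c[0]+s*.001-i*.001,c[1]+s*.001-j*.001,z] for i in range(2*s) for j in range(2*s)])
    q=(R@g.T).T+t;q=(K@q.T).T;uv=(q[:,:2]/q[:,2:]).reshape(2*s,2*s,2).astype(np.float32)
    return cv2.remap(a,uv[...,0],uv[...,1],cv2.INTER_CUBIC)
E
python3 - <<'E'
from fit import *
a=cv2.imread("pics/top0_raw.png");d=np.load("top0.npy");P=cloud("top",d)
f=near(P,(.437,-.309),.075,.052,.075);print("funnel",circ(f))
print("bench z",np.median(near(P,(.55,-.1),.05,-.02,.02)[:,2]))
l=near(P,(.437,-.309),.12,.05,.075);r=np.hypot(l[:,0]-.437,l[:,1]+.309);l=l[r>.068];print("lug",l.mean(0),l.min(0),l.max(0),len(l))
q=near(P,(.64,-.012),.085,.006,.02);print("plate",rect(q))
q=near(P,(.64,-.012),.06,.026,.045);print("collar",circ(q))
q=near(P,(.655,.186),.05,.011,.03);print("cap flange",circ(q))
q=near(P,(.425,.294),.06,.07,.1);print("handle",rect(q),np.median(q[:,2]))
q=near(P,(.461,.313),.14,.008,.1);print("scoop",rect(q))
for i,c in enumerate(((.446,.086),(.45,-.09),(.634,-.172))):
    q=near(P,c,.045,.006,.02);print("w",i+1,circ(q),q[:,:2].mean(0))
W=[cv2.resize(weight(a,P,c),(240,240)) for c in ((.446,.086),(.45,-.09),(.634,-.172))]
s,ds=snapshot("scene");cv2.imwrite("pics/s1.png",s);np.save("s1.npy",ds)
W+=[cv2.resize(weight(s,P,c,"scene"),(240,240)) for c in ((.446,.086),(.45,-.09),(.634,-.172))]
cv2.imwrite("pics/w.png",np.vstack([np.hstack(W[:3]),np.hstack(W[3:])]))
E
```

```text
funnel (array([ 431.6, -306.5]), 67.6)
bench z 0.00047520651785427535
lug [ 0.35139198 -0.3010719   0.06341242] [ 0.33409141 -0.30731088  0.05499275] [ 0.36784601 -0.29496847  0.07190465] 63
plate ((638.9923706054688, -14.270004272460938), (150.7455291748047, 166.9053192138672), 76.00858306884766)
collar (array([632.5, -14.2]), 50.4)
cap flange (array([657.9, 185.5]), 31.2)
handle ((425.290771484375, 294.4225158691406), (79.1498031616211, 14.805728912353516), 23.45771598815918) 0.0775965283254315
scoop ((459.5606689453125, 312.146728515625), (258.31597900390625, 241.96539306640625), 77.13442993164062)
w 1 (array([445.9,  85.3]), 44.0) [0.44899205 0.08575361]
w 2 (array([450.1, -90.4]), 44.3) [ 0.45373826 -0.09066258]
w 3 (array([ 635.5, -171.5]), 43.6) [ 0.63435982 -0.17109079]
```

View pics/w.png

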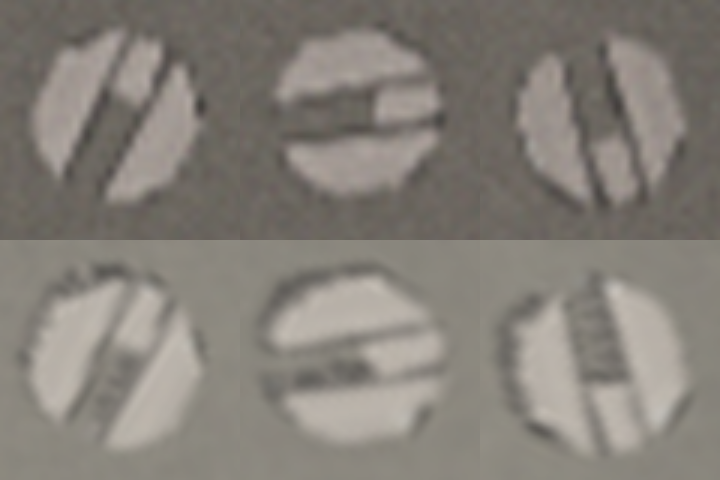

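```bash
python3 - <<'E'
from fit import *
o=-.4
F=onz("top",396.9+o,238.5+o,.064);L=onz("top",396.2+o,265+o,.064);print("fun",F,"lug",L,np.degrees(np.arctan2(*(L-F)[1::-1])), np.hypot(*(L-F)[:2]))
for b in((273,155),(305,154),(274.5,186.5),(306,186)):print(onz("top",b[0]+o,b[1]+o,.014).round(4))
print("mean",onz("top",289.6+o,170.4+o,.014))
# collar top inner/outer in hough on both
g=cv2.resize(cv2.imread("pics/top0_raw.png",0)[140:200,259:319],None,fx=8,fy=8,interpolation=cv2.INTER_CUBIC)
d=np.load("s1.npy");P=cloud("scene",d)
f=near(P,(.437,-.309),.075,.054,.075);print("scene funnel",circ(f))
q=near(P,(.64,-.014),.06,.032,.04);print("collar",q.mean(0),q.min(0),q.max(0),len(q))
q=near(P,(.64,-.014),.05,.085,.1);print("rim",len(q),q.mean(0) if len(q) else 0)
q=near(P,(.425,.294),.06,.07,.1);print("handle",rect(q))
q=near(P,(.657,.186),.02,.055,.08);print("caphead",circ(q))
E
python3 -m pendant '[[0,0,0,0,0,0]]' 1
```

```text
fun [ 0.43666419 -0.30870663  0.064     ] lug [ 0.36301303 -0.30367115  0.064     ] 176.08881776576467 0.07382309350729967
[0.69   0.0318 0.014 ]
[ 0.6905 -0.0614  0.014 ]
[0.5977 0.0299 0.014 ]
[ 0.5968 -0.0615  0.014 ]
mean [ 0.64358686 -0.0152324   0.014     ]
scene funnel (array([ 428.2, -305.5]), 65.6)
collar [ 0.63450636 -0.00208212  0.03605863] [ 0.58065303 -0.04508064  0.0320037 ] [0.67844626 0.02651363 0.0399948 ] 308
rim 161 [ 0.63921652 -0.01274723  0.09069159]
handle ((421.5516357421875, 295.47882080078125), (79.80326080322266, 14.035271644592285), 22.049711227416992)
caphead (array([653.4, 185.8]), 9.9)
time_s: 0.23
eef_pos: [0.2072, -0.4822, 0.2454]
tool_rot: [-3.076, -0.633, 0.0]
force: [0.2, 0.7, -0.6]
finger_gap: 0.0918
grasp_force: 0.0
```

```bash
python3 -m pendant '[[0.45,0.56,-0.14,0,0,-0.68],[0.45,0.56,-0.14,0,0,-0.68],[0.45,0.56,-0.14,0,0,-0.68],[0.45,0.56,-0.14,0,0,-0.68],[0.45,0.56,-0.14,0,0,-0.68],[0.45,0.56,-0.14,0,0,-0.68],[0.45,0.56,-0.14,0,0,-0.68],[0.45,0.56,-0.14,0,0,-0.68],[0,0,0,0,0,0],[0,0,0,0,0,0],[0,0,0,0,0,0]]' 0.6; cat >> h.py <<'E'
from scipy.spatial.transform import Rotation as Ro
def st():
    o=manip.get_obs();R=Ro.from_rotvec(o["tool_rot"]).as_matrix();print("t%.1f"%o["time_s"],"p",np.round(o["eef_pos"],4),"yaw %.2f"%np.degrees(np.arctan2(R[1,0],R[0,0])),"z",R[:,2].round(3),"gap %.4f"%o["finger_gap"],"F",np.round(o["force"],1),"g %.1f"%o["grasp_force"],"q",np.round(o["joints"],2));return o
E
python3 -c "from h import *;st()"
```

```text
time_s: 1.15
eef_pos: [0.3512, -0.3035, 0.2011]
tool_rot: [3.139, -0.106, -0.0]
force: [-0.7, -0.3, -0.6]
finger_gap: 0.0548
grasp_force: 0.0
t1.1 p [ 0.3512 -0.3035  0.2011] yaw -3.87 z [-0.    -0.001 -1.   ] gap 0.0548 F [-0.7 -0.3 -0.6] g 0.0 q [-0.88  0.28  1.75 -0.    1.11  0.76]
```

```bash
python3 -m pendant '[[0,0.03,-0.6,0,0,0],[0,0,-0.6,0,0,0],[0,0,-0.6,0,0,0],[0,0,-0.6,0,0,0],[0,0,-0.6,0,0,0],[0,0,-0.6,0,0,0],[0,0,0,0,0,0],[0,0,0,0,0,0]]' 0.6
python3 -m pendant '[[0,0,0,0,0,0],[0,0,0,0,0,0],[0,0,0,0,0,0],[0,0,0,0,0,0],[0,0,0,0,0,0],[0,0,0,0,0,0]]' 0
python3 -c "from h import *;st()"
```

```text
time_s: 1.82
eef_pos: [0.3504, -0.3025, 0.0566]
tool_rot: [-3.138, 0.11, 0.003]
force: [1.2, -0.3, 0.6]
finger_gap: 0.0553
grasp_force: 0.0
time_s: 2.32
eef_pos: [0.3514, -0.3021, 0.0574]
tool_rot: [3.139, -0.108, 0.001]
force: [-0.2, 0.1, 0.0]
finger_gap: 0.0198
grasp_force: 0.0
t2.3 p [ 0.3514 -0.3021  0.0574] yaw -3.94 z [ 0.001 -0.001 -1.   ] gap 0.0198 F [-0.2  0.1  0. ] g 0.0 q [-0.88  0.49  1.92 -0.    0.73  0.76]
```

```bash
python3 -m pendant '[[0,0,0,0,0,0],[0,0,0,0,0,0],[0,0,0,0,0,0],[0,0,0,0,0,0]]' 0
python3 -m pendant '[[0,0,0.2,0,0,0],[0,0,0.4,0,0,0],[0,0,0.5,0,0,0],[0,0,0.6,0,0,0],[0,0,0.6,0,0,0],[0,0,0.6,0,0,0],[0,0,0.6,0,0,0],[0,0,0,0,0,0],[0,0,0,0,0,0]]'
python3 - <<'E'
from fit import *
from m import tiles
st()
for n in("top","scene"):
    a,d=snapshot(n);P=cloud(n,d);cv2.imwrite(f"pics/l_{n}.png",a)
    u,v=proj(n,(.435,-.308,.2));u,v=int(u),int(v);print(n,u,v)
    tiles(a,[(u,v)],f"pics/lt_{n}.png",s=48,k=6,cols=1)
    q=near(P,(.437,-.309),.075,.15,.25);print(q.mean(0),q.min(0),q.max(0))
a=cv2.imread("pics/lt_top.png");b=cv2.imread("pics/lt_scene.png");cv2.imwrite("pics/lift.png",cv2.resize(np.hstack([a,b]),(800,400)))
E
```

```text
time_s: 2.65
eef_pos: [0.3513, -0.302, 0.057]
tool_rot: [3.14, -0.108, 0.0]
force: [-1.0, 0.5, 2.6]
finger_gap: 0.0115
grasp_force: 30.0
time_s: 3.4
eef_pos: [0.3516, -0.3023, 0.1982]
tool_rot: [3.137, -0.108, 0.003]
force: [0.9, -0.6, -0.6]
finger_gap: 0.0117
grasp_force: 30.0
t3.4 p [ 0.3516 -0.3023  0.1982] yaw -3.94 z [ 0.002 -0.002 -1.   ] gap 0.0117 F [ 0.9 -0.6 -0.6] g 30.0 q [-0.88  0.28  1.76 -0.    1.1   0.76]
top 407 237
[ 0.44564797 -0.3098916   0.1873828 ] [ 0.38711057 -0.36868357  0.15029405] [ 0.49809473 -0.24643334  0.21289765]
scene 245 98
[ 0.42413437 -0.32189947  0.18571122] [ 0.36292841 -0.37003129  0.15024498] [ 0.49360049 -0.24408332  0.24991024]
```

View pics/lift.png

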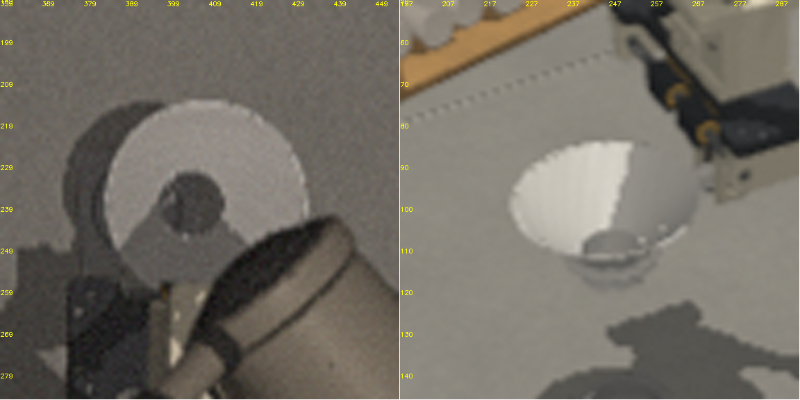

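```bash
python3 - <<'E'
from fit import *
f=onz("top",408.3,237.2,.206);print(f, "nominal",.3516+.0838,-.3023-.0058)
print("cup minus funnel",np.array([.6436,-.0152])-f[:2])
# cup rim via edge overlay: project rim circles for candidate in both views
a=cv2.imread("pics/top0_raw.png");s=cv2.imread("pics/s1.png")
out=[]
for n,im in(("top",a),("scene",s)):
    u,v=proj(n,(.6436,-.0152,.06)).astype(int);k=10;h=20
    c=cv2.resize(im[v-h:v+h,u-h:u+h],None,fx=k,fy=k,interpolation=cv2.INTER_CUBIC)
    for z,r,col in((.092,.030,(0,0,255)),(.036,.040,(0,255,0))):
        pts=[((proj(n,(.6426+r*np.cos(t),-.0152+r*np.sin(t),z))-(u-h,v-h)+.5)*k) for t in np.linspace(0,6.28,60)]
        cv2.polylines(c,[np.array(pts,np.int32)],True,col,1)
    out.append(c)
cv2.imwrite("pics/cup.png",np.hstack(out))
E
```

```text
[ 0.43618644 -0.30851573  0.206     ] nominal 0.4354 -0.30810000000000004
cup minus funnel [0.20741356 0.29331573]
```

View pics/cup.png

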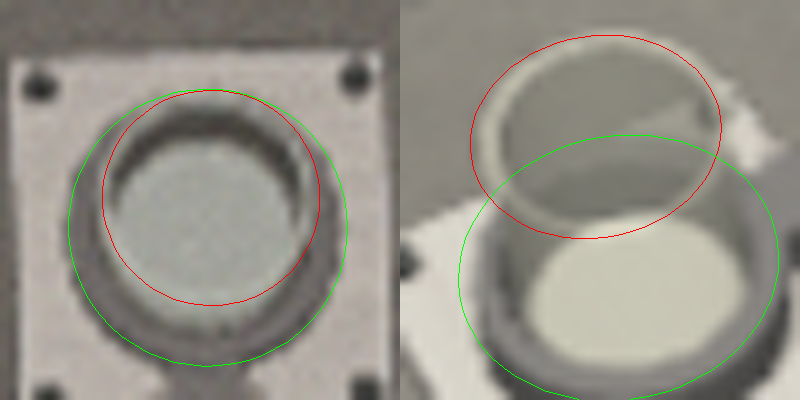

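```bash
python3 -m pendant '[[0.2,0.3,0.1,0,0,0],[0.43,0.61,0,0,0,0],[0.43,0.61,0,0,0,0],[0.43,0.61,0,0,0,0],[0.43,0.61,0,0,0,0],[0.43,0.61,0,0,0,0],[0.43,0.61,0,0,0,0],[0.43,0.61,0,0,0,0],[0.43,0.61,0,0,0,0],[0.43,0.61,0,0,0,0],[0.43,0.61,0,0,0,0],[0.43,0.61,0,0,0,0],[0.22,0.32,0,0,0,0],[0,0,0,0,0,0],[0,0,0,0,0,0],[0,0,0,0,0,0]]'
python3 - <<'E'
from fit import *
o=st();p=o["eef_pos"];R=Ro.from_rotvec(o["tool_rot"]).as_matrix()
c=p+R@np.array([.084,0,0]);print("funnel nominal",c, "err",np.array([.6415,-.015])-c[:2])
E
```

```text
time_s: 4.83
eef_pos: [0.5563, -0.0092, 0.1998]
tool_rot: [3.14, -0.108, -0.004]
force: [0.2, -1.1, -0.4]
finger_gap: 0.0117
grasp_force: 30.0
t4.8 p [ 0.5563 -0.0092  0.1998] yaw -3.95 z [-0.003 -0.    -1.   ] gap 0.0117 F [ 0.2 -1.1 -0.4] g 30.0 q [-0.15  0.44  1.5  -0.    1.2   1.49]
funnel nominal [ 0.64012234 -0.01499575  0.19952448] err [ 1.37766256e-03 -4.25228743e-06]
```

```bash
python3 -m pendant '[[0.035,0,-0.2,0,0,0],[0,0,-0.3,0,0,0],[0,0,-0.3,0,0,0],[0,0,-0.3,0,0,0],[0,0,-0.25,0,0,0],[0,0,-0.2,0,0,0],[0,0,-0.1,0,0,0],[0,0,-0.05,0,0,0],[0,0,0,0,0,0],[0,0,0,0,0,0]]'
python3 - <<'E'
from fit import *
st()
a,d=snapshot("scene");P=cloud("scene",d)
u,v=proj("scene",(.62,-.015,.1)).astype(int);h=45
cv2.imwrite("pics/ins.png",cv2.resize(a[v-h:v+h,u-h:u+h],(540,540),interpolation=cv2.INTER_CUBIC))
q=near(P,(.64,-.015),.064,.125,.15);print(circ(q),q.max(0))
E
```

```text
time_s: 5.67
eef_pos: [0.559, -0.0089, 0.1333]
tool_rot: [3.14, -0.108, 0.001]
force: [-0.3, -0.4, -1.8]
finger_gap: 0.012
grasp_force: 30.0
t5.7 p [ 0.559  -0.0089  0.1333] yaw -3.95 z [ 0.001 -0.    -1.   ] gap 0.0120 F [-0.3 -0.4 -1.8] g 30.0 q [-0.15  0.51  1.58 -0.    1.04  1.49]
(array([639.2, -14.7]), 62.8) [0.70176525 0.04604924 0.14326752]
```

View pics/ins.png

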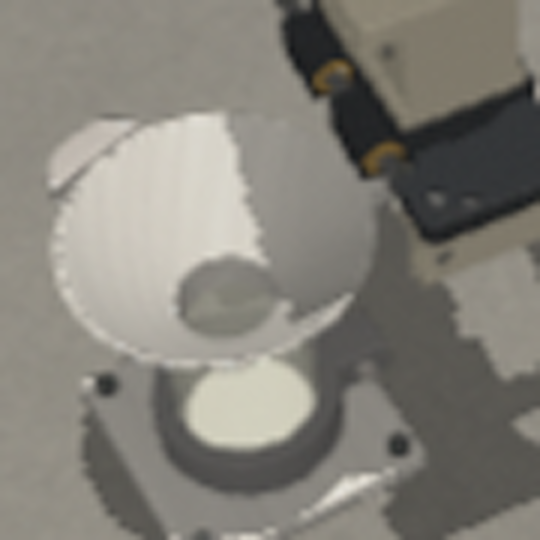

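```bash
python3 -m pendant '[[0,0,-0.05,0,0,0],[0,0,-0.05,0,0,0],[0,0,-0.02,0,0,0],[0,0,0,0,0,0],[0,0,0,0,0,0]]'
python3 -m pendant '[[0,0,0,0,0,0],[0,0,0,0,0,0],[0,0,0,0,0,0],[0,0,0,0,0,0]]' 0.5
python3 -m pendant '[[0,0,0.2,0,0,0],[0,0,0.5,0,0,0],[0,0,0.5,0,0,0],[0,0,0.6,0,0,0],[0,0,0.6,0,0,0],[0,0,0.6,0,0,0],[0,0,0,0,0,0],[0,0,0,0,0,0]]' 0.6
python3 - <<'E'
from fit import *
st()
a,d=snapshot("scene");P=cloud("scene",d)
q=near(P,(.64,-.015),.066,.129,.15);print("scene",circ(q),q.min(0),q.max(0))
a,d=snapshot("top");P=cloud("top",d)
q=near(P,(.64,-.015),.066,.125,.15);print("top",circ(q),q.min(0),q.max(0))
q=near(P,(.425,.294),.06,.07,.1);print("handle",rect(q))
E
```

```text
time_s: 6.13
eef_pos: [0.5588, -0.0087, 0.1288]
tool_rot: [3.14, -0.108, 0.001]
force: [-3.2, 0.4, 3.9]
finger_gap: 0.0117
grasp_force: 30.0
time_s: 6.47
eef_pos: [0.5587, -0.0088, 0.128]
tool_rot: [3.14, -0.108, -0.0]
force: [-0.2, 0.3, 1.2]
finger_gap: 0.0337
grasp_force: 0.0
time_s: 7.13
eef_pos: [0.5593, -0.0089, 0.25]
tool_rot: [3.139, -0.108, 0.006]
force: [-0.8, 0.6, -0.4]
finger_gap: 0.0547
grasp_force: 0.0
t7.1 p [ 0.5593 -0.0089  0.25  ] yaw -3.95 z [ 0.004 -0.001 -1.   ] gap 0.0547 F [-0.8  0.6 -0.4] g 0.0 q [-0.15  0.4   1.42 -0.    1.31  1.49]
scene (array([638.3, -14.2]), 63.3) [ 0.57521242 -0.07646611  0.12900934] [0.70155703 0.04648501 0.14000612]
top (array([676.3, -19.2]), 51.2) [ 0.66992297 -0.0701221   0.12506691] [0.70558037 0.03184667 0.14151822]
handle ((424.85858154296875, 294.85137939453125), (79.08110809326172, 15.550622940063477), 22.33298683166504)
```

```bash
python3 -m pendant '[[-0.07,0.19,0,0,0,1],[-0.07,0.19,0,0,0,1],[-0.07,0.19,0,0,0,1],[-0.07,0.19,0,0,0,1],[-0.07,0.19,0,0,0,1],[-0.07,0.19,0,0,0,1],[-0.07,0.19,0,0,0,1],[-0.07,0.19,0,0,0,1],[-0.07,0.19,0,0,0,1],[-0.07,0.19,0,0,0,1],[-0.07,0.19,0,0,0,1],[-0.07,0.19,0,0,0,1],[-0.07,0.19,0,0,0,1],[-0.07,0.19,0,0,0,1],[-0.07,0.19,0,0,0,1],[-0.07,0.19,0,0,0,1],[-0.07,0.19,0,0,0,1],[-0.07,0.19,0,0,0,1],[-0.07,0.19,0,0,0,1],[-0.07,0.19,0,0,0,1]]' 0.5
python3 -m pendant '[[-0.07,0.19,0,0,0,1],[-0.07,0.19,0,0,0,1],[-0.07,0.19,0,0,0,1],[-0.07,0.19,0,0,0,1],[-0.07,0.19,0,0,0,1],[-0.07,0.19,0,0,0,1],[-0.07,0.19,0,0,0,1],[-0.07,0.19,0,0,0,1],[-0.07,0.19,0,0,0,1],[-0.07,0.19,0,0,0,1],[-0.07,0.19,-0.2,0,0,1],[-0.07,0.19,-0.2,0,0,1],[-0.07,0.19,-0.2,0,0,1],[-0.07,0.19,-0.2,0,0,1],[-0.07,0.19,-0.2,0,0,1],[-0.07,0.19,-0.2,0,0,1],[-0.07,0.19,-0.2,0,0,1],[-0.07,0.19,-0.2,0,0,1],[-0.07,0.19,-0.2,0,0,1],[-0.07,0.19,-0.2,0,0,1]]'
python3 -m pendant '[[-0.07,0.19,0,0,0,1],[-0.07,0,0,0,0,0.3],[0,0,0,0,0,0],[0,0,0,0,0,0],[0,0,0,0,0,0]]'
python3 -c "from h import *;st()"
```

```text
time_s: 8.9
eef_pos: [0.5019, 0.1435, 0.2467]
tool_rot: [-2.095, -2.339, 0.003]
force: [0.9, 0.0, -0.8]
finger_gap: 0.046
grasp_force: 0.0
time_s: 10.57
eef_pos: [0.4457, 0.2952, 0.1664]
tool_rot: [0.445, -3.107, 0.001]
force: [-0.4, -0.6, 0.3]
finger_gap: 0.0459
grasp_force: 0.0
time_s: 10.98
eef_pos: [0.4412, 0.3024, 0.1681]
tool_rot: [0.611, -3.082, 0.0]
force: [-0.6, -0.3, 0.1]
finger_gap: 0.0462
grasp_force: 0.0
t11.0 p [0.4412 0.3024 0.1681] yaw -157.57 z [-0. -0. -1.] gap 0.0462 F [-0.6 -0.3  0.1] g 0.0 q [ 0.46  0.43  1.61 -0.    1.1  -1.5 ]
```

```bash
python3 -m pendant '[[0,0,-0.6,0,0,0],[0,0,-0.6,0,0,0],[0,0,-0.6,0,0,0],[0,0,-0.6,0,0,0],[0,0,0,0,0,0],[0,0,0,0,0,0]]'
python3 -m pendant '[[0,0,0,0,0,0],[0,0,0,0,0,0],[0,0,0,0,0,0],[0,0,0,0,0,0],[0,0,0,0,0,0],[0,0,0,0,0,0],[0,0,0,0,0,0],[0,0,0,0,0,0],[0,0,0,0,0,0]]' 0
python3 -m pendant '[[0,0,0.1,0,0,0],[0,0,0.2,0,0,0],[0,0,0.3,0,0,0],[0,0,0.4,0,0,0],[0,0,0.4,0,0,0],[0,0,0.4,0,0,0],[0,0,0.4,0,0,0],[0,0,0.4,0,0,0],[0,0,0.4,0,0,0],[0,0,0.4,0,0,0],[0,0,0.4,0,0,0],[0,0,0.4,0,0,0],[0,0,0.2,0,0,0],[0,0,0,0,0,0],[0,0,0,0,0,0],[0,0,0,0,0,0]]'
python3 - <<'E'
from fit import *
st()
out=[]
for n in("top","scene"):
    a,d=snapshot(n);u,v=proj(n,(.46,.31,.22)).astype(int);h=45
    u=max(u,h);v=max(v,h)
    out.append(cv2.resize(a[v-h:v+h,u-h:u+h],(400,400),interpolation=cv2.INTER_CUBIC));print(n,u,v)
    P=cloud(n,d);q=near(P,(.46,.31),.13,.15,.245);print(q.min(0),q.max(0))
cv2.imwrite("pics/sc.png",np.hstack(out))
E
```

```text
time_s: 11.48
eef_pos: [0.4408, 0.3023, 0.0717]
tool_rot: [0.612, -3.079, 0.001]
force: [-0.9, 0.2, 0.6]
finger_gap: 0.0459
grasp_force: 0.0
time_s: 12.23
eef_pos: [0.4414, 0.3028, 0.0726]
tool_rot: [-0.614, 3.08, 0.0]
force: [0.8, -2.2, 5.2]
finger_gap: 0.0136
grasp_force: 30.0
time_s: 13.57
eef_pos: [0.4405, 0.3026, 0.2471]
tool_rot: [0.614, -3.079, 0.001]
force: [-0.2, 0.5, -2.4]
finger_gap: 0.0138
grasp_force: 30.0
t13.6 p [0.4405 0.3026 0.2471] yaw -157.45 z [-0.002 -0.001 -1.   ] gap 0.0138 F [-0.2  0.5 -2.4] g 30.0 q [ 0.46  0.36  1.49  0.    1.29 -1.51]
top 162 234
[0.38393692 0.24946179 0.16899881] [0.54432163 0.33993223 0.2449759 ]
scene 387 267
[0.37756913 0.25589052 0.1744407 ] [0.54108856 0.3727767  0.24496091]
```

View pics/sc.png

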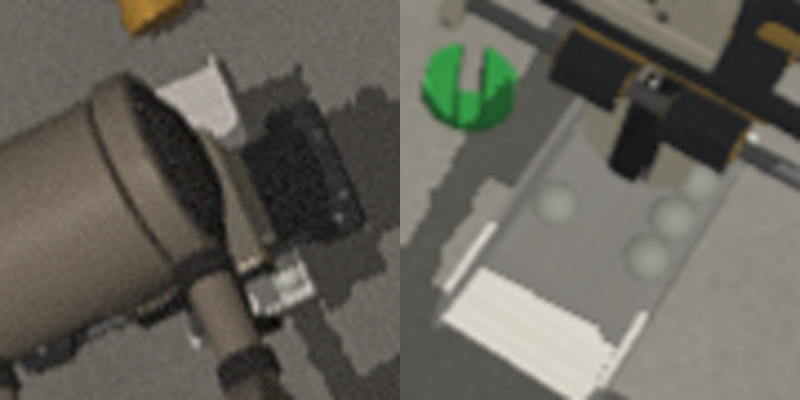

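```bash
python3 -m pendant '[[0.1,-0.1,0,0,0,-0.4],[0.15,-0.15,0,0,0,-0.7],[0.22,-0.19,0,0,0,-1],[0.22,-0.19,0,0,0,-1],[0.22,-0.19,0,0,0,-1],[0.22,-0.19,0,0,0,-1],[0.22,-0.19,0,0,0,-1],[0.22,-0.19,0,0,0,-1],[0.22,-0.19,0,0,0,-1],[0.22,-0.19,0,0,0,-1],[0.22,-0.19,0,0,0,-1],[0.22,-0.19,0,0,0,-1],[0.22,-0.19,0,0,0,-1],[0.22,-0.19,0,0,0,-1],[0.22,-0.19,0,0,0,-1],[0.22,-0.19,0,0,0,-1],[0.22,-0.19,0,0,0,-1],[0.22,-0.19,0,0,0,-1],[0.22,-0.19,0,0,0,-1],[0.22,-0.19,0,0,0,-1]]'
python3 -m pendant '[[0.22,-0.19,0,0,0,-1],[0.22,-0.19,0,0,0,-1],[0.2,-0.19,0,0,0,-0.8],[0.2,-0.19,0,0,0,-0.6],[0.1,-0.1,0,0,0,0],[0,-0.05,0,0,0,0],[0,0,0,0,0,0],[0,0,0,0,0,0],[0,0,0,0,0,0]]'
python3 - <<'E'
from fit import *
st()
a,d=snapshot("scene")
cv2.imwrite("pics/pre.png",cv2.resize(a[60:330,100:460],(640,480),interpolation=cv2.INTER_CUBIC))
E
```

```text
time_s: 15.33
eef_pos: [0.6099, 0.1551, 0.2473]
tool_rot: [-1.875, -2.52, 0.001]
force: [-0.8, -0.5, -2.0]
finger_gap: 0.0136
grasp_force: 30.0
time_s: 16.08
eef_pos: [0.6467, 0.1201, 0.2482]
tool_rot: [-2.219, -2.223, 0.0]
force: [-0.4, -0.7, -1.6]
finger_gap: 0.0136
grasp_force: 30.0
t16.1 p [0.6467 0.1201 0.2482] yaw 90.10 z [-0.  0. -1.] gap 0.0136 F [-0.4 -0.7 -1.6] g 30.0 q [0.07 0.59 1.11 0.   1.44 0.07]
```

View pics/pre.png

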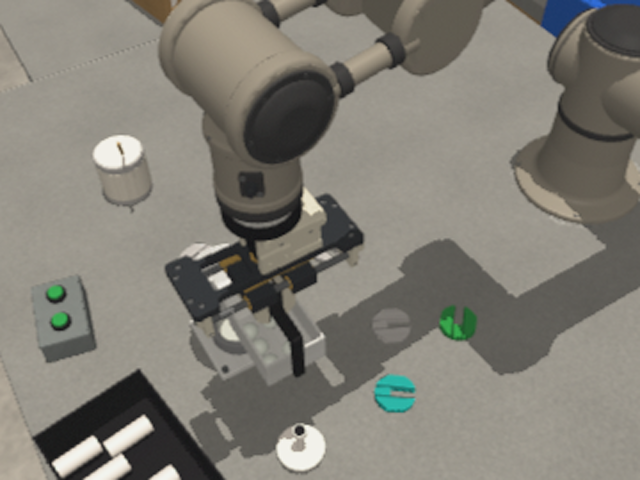

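```bash
python3 -m pendant '[[-0.03,-0.06,-0.22,0,0,0],[-0.03,-0.06,-0.22,0,0,0],[-0.03,-0.06,-0.22,0,0,0],[-0.03,-0.06,-0.22,0,0,0],[0,0,0,0,0,0],[0,-0.068,0.098,0.5,0,0],[0,-0.068,0.098,0.5,0,0],[0,-0.068,0.098,0.5,0,0],[0,-0.068,0.098,0.5,0,0],[0,-0.084,0.084,0.5,0,0],[0,-0.084,0.084,0.5,0,0],[0,0,0,0,0,0],[0,-0.084,0.084,0.5,0,0],[0,0,0,0,0,0],[0,0,0,0,0,0]]'
python3 - <<'E'
from fit import *
o=st();R=Ro.from_rotvec(o["tool_rot"]).as_matrix();print("lip",o["eef_pos"]-.095*R[:,0]+R[:,2]*.0545)
a,d=snapshot("scene")
cv2.imwrite("pics/p1.png",cv2.resize(a[130:290,140:340],(750,600),interpolation=cv2.INTER_CUBIC))
E
```

```text
time_s: 17.38
eef_pos: [0.6423, 0.0887, 0.2384]
tool_rot: [-2.058, -2.058, -0.315]
force: [-0.4, -0.2, -1.6]
finger_gap: 0.0138
grasp_force: 30.0
t17.4 p [0.6423 0.0887 0.2384] yaw 90.00 z [ 0.     0.299 -0.954] gap 0.0138 F [-0.4 -0.2 -1.6] g 30.0 q [-0.12  0.58  1.2   0.31  1.41 -0.18]
lip [0.642309   0.014385   0.15801504]
```

View pics/p1.png

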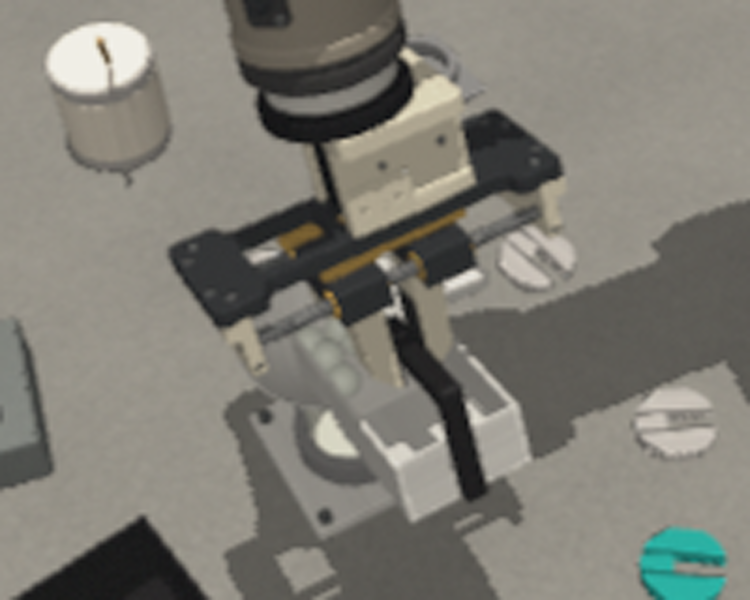

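```bash
python3 -m pendant '[[0,-0.045,0.038,0.25,0,0],[0,-0.045,0.038,0.25,0,0],[0,0,0,0,0,0],[0,-0.047,0.036,0.25,0,0],[0,0,0,0,0,0],[0,-0.047,0.036,0.25,0,0],[0,0,0,0,0,0],[0,-0.047,0.036,0.25,0,0],[0,0,0,0,0,0],[0,-0.048,0.035,0.25,0,0],[0,0,0,0,0,0],[0,-0.048,0.034,0.25,0,0],[0,0,0,0,0,0],[0,-0.05,0.032,0.25,0,0],[0,0,0,0,0,0],[0,-0.05,0.032,0.25,0,0],[0,0,0,0,0,0],[0,-0.05,0.032,0.25,0,0],[0,0,0,0,0,0],[0,0,0,0,0,0]]'
python3 -m pendant '[[0,-0.1,0.06,0.5,0,0],[0,0,0,0,0,0],[0,0,0,0,0,0],[0,-0.105,0.055,0.5,0,0],[0,0,0,0,0,0],[0,0,0,0,0,0],[0,-0.108,0.051,0.5,0,0],[0,0,0,0,0,0],[0,-0.108,0.051,0.5,0,0],[0,0,0,0,0,0],[0,-0.115,0.035,0.5,0,0],[0,0,0,0,0,0],[0,-0.115,0.03,0.5,0,0],[0,0,0,0,0,0],[0,-0.115,0.025,0.5,0,0],[0,0,0,0,0,0],[0,-0.115,0.02,0.5,0,0],[0,0,0,0,0,0],[0,0,0,0,0,0],[0,0,0,0,0,0]]'
python3 - <<'E'
from fit import *
o=st();R=Ro.from_rotvec(o["tool_rot"]).as_matrix();print("lip",o["eef_pos"]-.095*R[:,0]+R[:,2]*.0545)
a,d=snapshot("scene")
cv2.imwrite("pics/p2.png",cv2.resize(a[130:290,140:340],(750,600),interpolation=cv2.INTER_CUBIC))
E
```

```text
time_s: 19.1
eef_pos: [0.6423, 0.0696, 0.2525]
tool_rot: [-1.927, -1.927, -0.517]
force: [0.7, 0.6, -1.3]
finger_gap: 0.0138
grasp_force: 30.0
time_s: 20.77
eef_pos: [0.6423, 0.0352, 0.2658]
tool_rot: [-1.703, -1.705, -0.792]
force: [0.2, 0.5, -1.4]
finger_gap: 0.0136
grasp_force: 30.0
t20.8 p [0.6423 0.0352 0.2658] yaw 90.10 z [-0.     0.765 -0.645] gap 0.0136 F [ 0.2  0.5 -1.4] g 30.0 q [-0.41  0.68  1.2   0.78  1.67 -0.5 ]
lip [0.64237544 0.01568132 0.15803022]
```

View pics/p2.png

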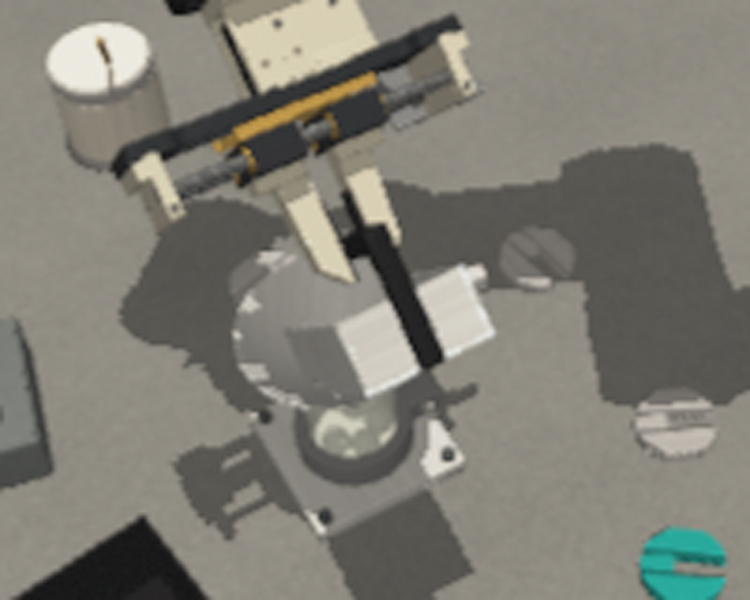

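```bash
python3 -m pendant '[[0,0,0,0,0,0],[0,0.23,-0.06,-1,0,0],[0,0.23,-0.06,-1,0,0],[0,0.215,-0.1,-1,0,0],[0,0.215,-0.1,-1,0,0],[0,0.2,-0.13,-1,0,0],[0,0.2,-0.13,-1,0,0],[0,0.17,-0.1,-1,0,0],[0,0.17,-0.1,-1,0,0],[0,0.14,0,-1,0,0],[0,0.14,0.1,-1,0,0],[0,0.1,0.4,0,0,0],[0,0.1,0.4,0,0,0],[0,0.1,0,0,0,0],[0,0,0,0,0,0],[0,0,0,0,0,0]]'
python3 - <<'E'
from fit import *
st()
a,d=snapshot("scene")
cv2.imwrite("pics/p3.png",cv2.resize(a[130:290,140:340],(750,600),interpolation=cv2.INTER_CUBIC))
E
```

```text
time_s: 22.15
eef_pos: [0.6418, 0.1232, 0.2696]
tool_rot: [-2.22, -2.222, 0.001]
force: [-0.1, -1.3, -2.2]
finger_gap: 0.0137
grasp_force: 30.0
t22.1 p [0.6418 0.1232 0.2696] yaw 90.06 z [-0.001 -0.    -1.   ] gap 0.0137 F [-0.1 -1.3 -2.2] g 30.0 q [ 0.07  0.57  1.08 -0.    1.49  0.07]
```

View pics/p3.png

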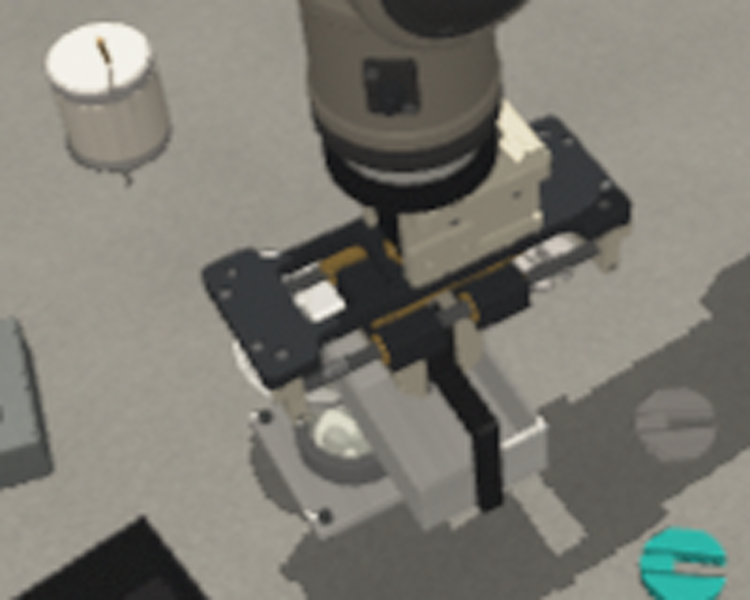

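```bash
python3 -m pendant '[[-0.22,0.195,0,0,0,1],[-0.22,0.195,0,0,0,1],[-0.22,0.195,0,0,0,1],[-0.22,0.195,0,0,0,1],[-0.22,0.195,0,0,0,1],[-0.22,0.195,0,0,0,1],[-0.22,0.195,0,0,0,1],[-0.22,0.195,0,0,0,1],[-0.22,0.195,0,0,0,1],[-0.22,0.195,0,0,0,1],[-0.22,0.195,0,0,0,1],[-0.22,0.195,0,0,0,1],[-0.22,0.195,0,0,0,1],[-0.22,0.195,0,0,0,1],[-0.22,0.195,0,0,0,1],[-0.22,0.195,0,0,0,1],[-0.22,0.195,0,0,0,1],[-0.22,0.195,0,0,0,1],[-0.22,0.195,0,0,0,1],[-0.22,0.195,0,0,0,1]]'
python3 -m pendant '[[-0.22,0.195,-0.3,0,0,1],[-0.22,0.195,-0.5,0,0,1],[-0.22,0.195,-0.6,0,0,0.5],[0,0,-0.7,0,0,0],[0,0,-0.7,0,0,0],[0,0,-0.7,0,0,0],[0,0,-0.5,0,0,0],[0,0,-0.3,0,0,0],[0,0,-0.2,0,0,0],[0,0,0,0,0,0],[0,0,0,0,0,0],[0,0,0,0,0,0]]'
python3 -c "from h import *;st()"
```

```text
time_s: 23.87
eef_pos: [0.4656, 0.2787, 0.2695]
tool_rot: [0.28, -3.127, 0.001]
force: [-0.3, -0.2, -1.3]
finger_gap: 0.0139
grasp_force: 30.0
time_s: 24.87
eef_pos: [0.4405, 0.3026, 0.0913]
tool_rot: [-0.613, 3.08, 0.001]
force: [0.1, -0.1, -1.0]
finger_gap: 0.014
grasp_force: 30.0
t24.9 p [0.4405 0.3026 0.0913] yaw -157.47 z [ 0.001  0.001 -1.   ] gap 0.0140 F [ 0.1 -0.1 -1. ] g 30.0 q [ 0.46  0.53  1.7   0.    0.91 -1.51]
```

Lower the last 18 mm, release and rise; then check numerically with both cameras.

```bash
python3 -m pendant '[[0,0,-0.2,0,0,0],[0,0,-0.15,0,0,0],[0,0,-0.07,0,0,0],[0,0,-0.03,0,0,0],[0,0,0,0,0,0],[0,0,0,0,0,0]]'
python3 -m pendant '[[0,0,0,0,0,0],[0,0,0,0,0,0],[0,0,0,0,0,0],[0,0,0,0,0,0],[0,0,0,0,0,0],[0,0,0,0,0,0]]' 0.5
python3 -m pendant '[[0,0,0.3,0,0,0],[0,0,0.6,0,0,0],[0,0,0.8,0,0,0],[0,0,0.8,0,0,0],[0,0,0.8,0,0,0],[0,0,0.8,0,0,0],[0,0,0.8,0,0,0],[0,0,0,0,0,0]]'
python3 - <<'E'
from fit import *
st()
a,d=snapshot("scene");P=cloud("scene",d);cv2.imwrite("pics/s4.png",a)
q=near(P,(.64,-.015),.066,.129,.15);print("funnel",circ(q),q.min(0),q.max(0))
a,d=snapshot("top");P=cloud("top",d);cv2.imwrite("pics/t4.png",a)
q=near(P,(.425,.294),.06,.066,.1);print("handle",rect(q),np.median(q[:,2]))
# changes against first picture
a0=cv2.imread("pics/top0_raw.png")
m=(cv2.absdiff(a,a0).max(2)>40).astype(np.uint8)
n,l,s,c=cv2.connectedComponentsWithStats(m)
for i in range(1,n):
    if s[i,4]>20: print(s[i],onz("top",*c[i],.01)[:2].round(3))
E
```

```text
time_s: 25.37
eef_pos: [0.4398, 0.3025, 0.0727]
tool_rot: [0.614, -3.081, -0.0]
force: [-1.2, -2.1, 1.5]
finger_gap: 0.0136
grasp_force: 30.0
time_s: 25.87
eef_pos: [0.4399, 0.3026, 0.0725]
tool_rot: [-0.614, 3.081, 0.0]
force: [0.7, 0.6, 0.3]
finger_gap: 0.0449
grasp_force: 0.0
time_s: 26.53
eef_pos: [0.4421, 0.3037, 0.2753]
tool_rot: [-0.612, 3.07, 0.005]
force: [0.4, 0.8, 1.1]
finger_gap: 0.046
grasp_force: 0.0
t26.5 p [0.4421 0.3037 0.2753] yaw -157.44 z [ 0.011  0.005 -1.   ] gap 0.0460 F [0.4 0.8 1.1] g 0.0 q [ 0.46  0.34  1.45  0.    1.34 -1.51]
funnel (array([638. , -14.5]), 63.6) [ 0.57435435 -0.07629457  0.12900058] [0.7015912  0.04647139 0.13976675]
handle ((406.7806091308594, 287.5682373046875), (41.5181770324707, 14.298822402954102), 23.202484130859375) 0.07749392708278102
[302 145   8   9  22] [ 0.703 -0.064]
[285 146  16   6  45] [ 0.706 -0.027]
[269 154  17  33 133] [0.644 0.026]
[302 167   9  10  36] [ 0.635 -0.063]
[293 177  15  11  44] [ 0.606 -0.044]
[286 185   5  17  63] [ 0.577 -0.011]
[  90  206  105   78 1723] [0.452 0.375]
[ 160  209  104  211 5045] [0.179 0.193]
[406 223  12  11  31] [ 0.466 -0.365]
[381 226  22  25 134] [ 0.445 -0.31 ]
[ 86 252   9  16  24] [0.401 0.565]
[394 260   4  16  52] [ 0.355 -0.313]
[164 267  33  50 426] [0.307 0.302]
[  259   274   301   146 11777] [ 0.168 -0.329]
[113 285  24  53 298] [0.259 0.465]
[248 327  20  30 216] [0.16  0.092]
[548 326  10   8  41] [ 0.164 -0.756]
[548 334  12  44 380] [ 0.09  -0.759]
[259 359  44  20 256] [0.083 0.026]
[251 370  10   9  46] [0.065 0.098]
[265 370  37  39 911] [0.022 0.023]
[552 384   8   7  33] [-0.001 -0.757]
[306 400   9   8  21] [-0.022 -0.056]
[489 406  18   6  39] [-0.053 -0.586]
```

```bash
python3 -m pendant '[[0.1,-0.3,0,0,0,-0.2],[0.29,-0.75,0,0,0,-0.52],[0.29,-0.75,0,0,0,-0.52],[0.29,-0.75,0,0,0,-0.52],[0.29,-0.75,0,0,0,-0.52],[0.29,-0.75,0,0,0,-0.52],[0.29,-0.75,-0.3,0,0,-0.52],[0.29,-0.75,-0.3,0,0,-0.52],[0.29,-0.75,-0.3,0,0,-0.52],[0.29,-0.75,-0.3,0,0,-0.52],[0.2,-0.75,-0.3,0,0,-0.42],[0,0,-0.3,0,0,0],[0,0,0,0,0,0],[0,0,0,0,0,0]]' 0.6
python3 - <<'E'
from fit import *
st()
d=snapshot("scene")[1];P=cloud("scene",d)
q=near(P,(.641,-.015),.02,.0,.16);print("spout z",np.percentile(q[:,2],[0,20,50,80,100]))
E
```

```text
time_s: 27.8
eef_pos: [0.555, -0.01, 0.1947]
tool_rot: [-0.11, -3.135, -0.001]
force: [0.3, -0.1, -0.0]
finger_gap: 0.0548
grasp_force: 0.0
t27.8 p [ 0.555  -0.01    0.1947] yaw 175.97 z [-0.005  0.001 -1.   ] gap 0.0548 F [ 0.3 -0.1 -0. ] g 0.0 q [-0.16  0.44  1.51  0.    1.19 -1.66]
spout z [0.05023863 0.08107015 0.08732266 0.0947417  0.09850826]
```

```bash
python3 -m pendant '[[0.1,0.03,-0.3,0,0,0],[0,0,-0.4,0,0,0],[0,0,-0.4,0,0,0],[0,0,-0.35,0,0,0],[0,0,-0.2,0,0,0],[0,0,0,0,0,0],[0,0,0,0,0,0]]' 0.6
python3 -m pendant '[[0,0,0,0,0,0],[0,0,0,0,0,0],[0,0,0,0,0,0],[0,0,0,0,0,0],[0,0,0,0,0,0],[0,0,0,0,0,0],[0,0,0,0,0,0],[0,0,0,0,0,0],[0,0,0,0,0,0],[0,0,0,0,0,0]]' 0
python3 -c "from h import *;st()"
python3 -m pendant '[[0,0,0.1,0,0,0],[0,0,0.2,0,0,0],[0,0,0.3,0,0,0],[0,0,0.4,0,0,0],[0,0,0.4,0,0,0],[0,0,0.4,0,0,0],[0,0,0.2,0,0,0],[0,0,0,0,0,0],[0,0,0,0,0,0],[0,0,0,0,0,0]]'
python3 - <<'E'
from fit import *
st()
a,d=snapshot("scene");cv2.imwrite("pics/s5.png",a);P=cloud("scene",d)
q=near(P,(.64,-.015),.066,.19,.23);print("funnel",circ(q),q.min(0),q.max(0))
q=near(P,(.641,-.0148),.026,.0,.089);print("in cup z",np.percentile(q[:,2],[0,20,50,80,90,100]))
E
```

```text
time_s: 28.43
eef_pos: [0.5604, -0.0077, 0.1306]
tool_rot: [-0.107, -3.14, -0.0]
force: [-0.6, -1.4, 0.9]
finger_gap: 0.055
grasp_force: 0.0
time_s: 29.27
eef_pos: [0.5603, -0.0083, 0.1306]
tool_rot: [0.108, 3.14, 0.0]
force: [-0.5, -0.0, 1.2]
finger_gap: 0.0115
grasp_force: 30.0
t29.3 p [ 0.5603 -0.0083  0.1306] yaw 176.05 z [ 0.  0. -1.] gap 0.0115 F [-0.5 -0.   1.2] g 30.0 q [-0.15  0.52  1.58  0.    1.04 -1.65]
time_s: 30.1
eef_pos: [0.5597, -0.0082, 0.2096]
tool_rot: [-0.108, -3.138, -0.0]
force: [1.0, 0.5, 0.1]
finger_gap: 0.0118
grasp_force: 30.0
t30.1 p [ 0.5597 -0.0082  0.2096] yaw 176.05 z [-0.002  0.    -1.   ] gap 0.0118 F [1.  0.5 0.1] g 30.0 q [-0.15  0.44  1.48  0.    1.23 -1.65]
funnel (array([637.9, -13.9]), 63.7) [ 0.57469028 -0.07611196  0.19000462] [0.70109171 0.04718062 0.21861737]
in cup z [0.02505954 0.04510966 0.05532764 0.07693145 0.08235625 0.08874241]
```

```bash
python3 -m pendant '[[-0.22,-0.31,0,0,0,0],[-0.43,-0.61,0,0,0,0],[-0.43,-0.61,0,0,0,0],[-0.43,-0.61,0,0,0,0],[-0.43,-0.61,0,0,0,0],[-0.43,-0.61,0,0,0,0],[-0.43,-0.61,0,0,0,0],[-0.43,-0.61,0,0,0,0],[-0.43,-0.61,0,0,0,0],[-0.43,-0.61,0,0,0,0],[-0.43,-0.61,0,0,0,0],[-0.43,-0.61,-0.2,0,0,0],[-0.22,-0.31,-0.4,0,0,0],[0,0,-0.5,0,0,0],[0,0,-0.5,0,0,0],[0,0,-0.5,0,0,0],[0,0,-0.4,0,0,0],[0,0,0,0,0,0],[0,0,0,0,0,0]]'
python3 - <<'E'
from fit import *
st()
a,d=snapshot("scene");cv2.imwrite("pics/s6.png",a);P=cloud("scene",d)
u,v=proj("scene",(.6415,-.0148,.055)).astype(int);h=25
t,dt=snapshot("top");u2,v2=proj("top",(.6415,-.0148,.055)).astype(int)
c=[cv2.resize(i[y-h:y+h,x-h:x+h],(400,400),interpolation=cv2.INTER_CUBIC) for i,x,y in((a,u,v),(t,u2,v2))]
cv2.imwrite("pics/balls.png",np.hstack(c))
E
```

```text
time_s: 31.73
eef_pos: [0.3525, -0.3011, 0.1099]
tool_rot: [-0.109, -3.138, -0.003]
force: [-0.5, 0.1, -0.5]
finger_gap: 0.0116
grasp_force: 30.0
t31.7 p [ 0.3525 -0.3011  0.1099] yaw 176.03 z [-0.002  0.002 -1.   ] gap 0.0116 F [-0.5  0.1 -0.5] g 30.0 q [-0.87  0.4   1.87 -0.    0.87 -2.37]
```

View pics/balls.png

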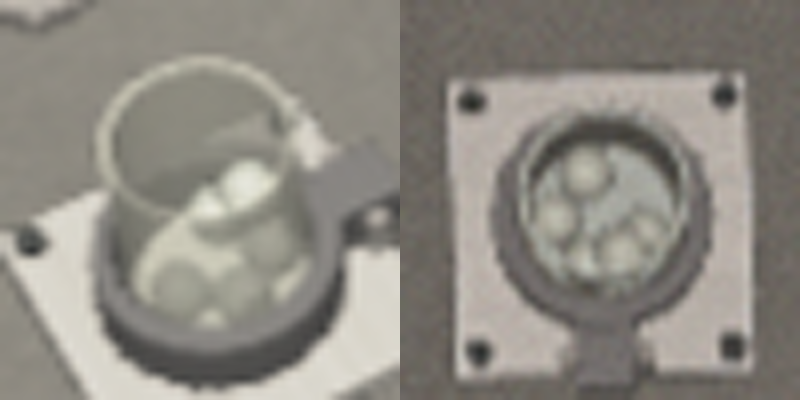

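```bash
python3 -m pendant '[[0,0,-0.3,0,0,0],[0,0,-0.4,0,0,0],[0,0,-0.3,0,0,0],[0,0,-0.15,0,0,0],[0,0,-0.08,0,0,0],[0,0,-0.05,0,0,0],[0,0,0,0,0,0],[0,0,0,0,0,0]]'
python3 -c "from h import *;st()"
```

```text
time_s: 32.5
eef_pos: [0.3538, -0.3018, 0.06]
tool_rot: [0.108, 3.139, -0.001]
force: [0.2, 0.4, -0.7]
finger_gap: 0.012
grasp_force: 30.0
t32.5 p [ 0.3538 -0.3018  0.06  ] yaw 176.06 z [ 0.001 -0.001 -1.   ] gap 0.0120 F [ 0.2  0.4 -0.7] g 30.0 q [-0.87  0.49  1.91  0.    0.74 -2.37]
```

```bash
python3 -m pendant '[[0,0,-0.03,0,0,0],[0,0,-0.03,0,0,0],[0,0,0,0,0,0],[0,0,0,0,0,0]]'
python3 -m pendant '[[0,0,0,0,0,0],[0,0,0,0,0,0],[0,0,0,0,0,0],[0,0,0,0,0,0],[0,0,0,0,0,0]]' 0.6
python3 -m pendant '[[0,0,0.3,0,0,0],[0,0,0.5,0,0,0],[0,0,0.7,0,0,0],[0,0,0.7,0,0,0],[0,0,0.7,0,0,0],[0,0,0.7,0,0,0],[0,0,0,0,0,0]]'
python3 - <<'E'
from fit import *
st()
a,d=snapshot("scene");P=cloud("scene",d)
f=near(P,(.437,-.309),.075,.054,.075);print("scene funnel",circ(f),f.max(0))
q=near(P,(.657,.186),.02,.055,.08);print("caphead scene",circ(q))
t,d=snapshot("top");cv2.imwrite("pics/t7.png",t);cv2.imwrite("pics/s7.png",a);P=cloud("top",d)
q=near(P,(.657,.186),.02,.055,.08);print("caphead top",circ(q))
q=near(P,(.655,.186),.05,.011,.03);print("cap flange",circ(q))
g0=cv2.imread("pics/top0_raw.png")
for c in ((.447,.0866),(.4525,-.09),(.633,-.1725)):
    A=weight(g0,P,c).astype(int);B=weight(t,P,c).astype(int);print("diff",np.abs(A-B)[8:72,8:72].mean())
E
```

```text
time_s: 32.83
eef_pos: [0.3535, -0.3019, 0.0577]
tool_rot: [0.108, 3.139, -0.002]
force: [-3.9, 0.2, 5.6]
finger_gap: 0.0118
grasp_force: 30.0
time_s: 33.25
eef_pos: [0.3535, -0.3014, 0.0569]
tool_rot: [0.108, 3.14, 0.0]
force: [0.1, 0.1, -0.3]
finger_gap: 0.04
grasp_force: 0.0
time_s: 33.83
eef_pos: [0.3552, -0.3033, 0.2059]
tool_rot: [0.108, 3.133, -0.011]
force: [1.2, -1.1, 0.4]
finger_gap: 0.0549
grasp_force: 0.0
t33.8 p [ 0.3552 -0.3033  0.2059] yaw 176.06 z [ 0.006 -0.007 -1.   ] gap 0.0549 F [ 1.2 -1.1  0.4] g 0.0 q [-0.87  0.27  1.75  0.    1.12 -2.37]
scene funnel (array([ 428.8, -305.5]), 66.5) [ 0.49449636 -0.24642138  0.06840265]
caphead scene (array([653.3, 185.9]), 9.4)
caphead top (array([657.3, 185.7]), 9.2)
cap flange (array([657.5, 185.5]), 31.2)
diff 2.8189290364583335
diff 2.6343587239583335
diff 2.6651204427083335
```

```bash
python3 -m pendant '[[0.2,0.3,0,0,0,-0.5],[0.42,0.68,0,0,0,-0.95],[0.42,0.68,0,0,0,-0.95],[0.42,0.68,0,0,0,-0.95],[0.42,0.68,0,0,0,-0.95],[0.42,0.68,0,0,0,-0.95],[0.42,0.68,0,0,0,-0.95],[0.42,0.68,0,0,0,-0.95],[0.42,0.68,0,0,0,-0.95],[0.42,0.68,0,0,0,-0.95],[0.42,0.68,0,0,0,-0.95],[0.42,0.68,0,0,0,-0.95],[0.42,0.68,0,0,0,-0.95],[0.42,0.68,0,0,0,-0.95],[0.42,0.68,0,0,0,-0.95],[0.42,0.68,0,0,0,-0.95],[0.42,0.68,0,0,0,-0.95],[0.42,0.68,0,0,0,-0.95],[0.2,0.38,-0.3,0,0,-0.5],[0,0,-0.5,0,0,0]]' 0.6
python3 -m pendant '[[0,0,0,0,0,0],[0,0,0,0,0,0],[0,0,0,0,0,0]]'
python3 -c "from h import *;st()"
```

```text
time_s: 35.6
eef_pos: [0.6564, 0.192, 0.1678]
tool_rot: [2.214, 2.228, 0.004]
force: [-1.0, -0.2, -0.0]
finger_gap: 0.0552
grasp_force: 0.0
time_s: 35.85
eef_pos: [0.6549, 0.1875, 0.1686]
tool_rot: [-2.216, -2.226, 0.002]
force: [-0.6, -0.5, -0.1]
finger_gap: 0.0551
grasp_force: 0.0
t35.9 p [0.6549 0.1875 0.1686] yaw 90.28 z [-0.001 -0.    -1.   ] gap 0.0551 F [-0.6 -0.5 -0.1] g 0.0 q [ 0.17  0.69  1.14 -0.    1.31  0.16]
```

```bash
python3 -m pendant '[[0,-0.045,-0.5,0,0,0],[0,0,-0.6,0,0,0],[0,0,-0.6,0,0,0],[0,0,-0.6,0,0,0],[0,0,-0.45,0,0,0],[0,0,0,0,0,0],[0,0,0,0,0,0]]' 0.6
python3 -m pendant '[[0,0,0,0,0,0],[0,0,0,0,0,0],[0,0,0,0,0,0],[0,0,0,0,0,0],[0,0,0,0,0,0],[0,0,0,0,0,0],[0,0,0,0,0,0],[0,0,0,0,0,0],[0,0,0,0,0,0]]' 0
python3 -c "from h import *;st()"
```

```text
time_s: 36.43
eef_pos: [0.6552, 0.1857, 0.0594]
tool_rot: [-2.216, -2.226, 0.0]
force: [0.2, 0.4, 0.6]
finger_gap: 0.0549
grasp_force: 0.0
time_s: 37.18
eef_pos: [0.6553, 0.1864, 0.0593]
tool_rot: [2.215, 2.227, 0.001]
force: [-0.2, -0.6, 2.2]
finger_gap: 0.0168
grasp_force: 30.0
t37.2 p [0.6553 0.1864 0.0593] yaw 90.30 z [ 0.001  0.    -1.   ] gap 0.0168 F [-0.2 -0.6  2.2] g 30.0 q [ 0.16  0.8   1.26 -0.    1.09  0.16]
```

```bash
python3 -m pendant '[[0,0,0.2,0,0,0],[0,0,0.5,0,0,0],[0,0,0.6,0,0,0],[0,0,0.7,0,0,0],[0,0,0.7,0,0,0],[0,0,0.3,0,0,0],[-0.04,-0.3,0,0,0,0],[-0.04,-0.6,0,0,0,0],[-0.04,-0.6,0,0,0,0],[-0.04,-0.6,0,0,0,0],[-0.04,-0.6,0,0,0,0],[-0.04,-0.6,0,0,0,0],[-0.04,-0.6,0,0,0,0],[-0.04,-0.6,0,0,0,0],[-0.02,-0.4,0,0,0,0],[0,-0.13,0,0,0,0],[0,0,0,0,0,0],[0,0,0,0,0,0],[0,0,0,0,0,0]]'
python3 - <<'E'
from fit import *
o=st();p=o["eef_pos"];z=p[2]-.0593
a,d=snapshot("scene");P=cloud("scene",d);cv2.imwrite("pics/s8.png",a)
q=near(P,p,.045,z+.006,z+.03);print("flange scene",circ(q),q.min(0),q.max(0),"expect z",z+.016)
t,dt=snapshot("top");cv2.imwrite("pics/t8.png",t);P=cloud("top",dt)
q=near(P,p,.045,z+.006,z+.03);print("flange top",circ(q),q.min(0),q.max(0))
q=near(P,(.657,.186),.02,.0,.08);print("old place",np.median(q[:,2]))
E
```

```text
time_s: 38.77
eef_pos: [0.6412, -0.0138, 0.1785]
tool_rot: [-2.214, -2.228, 0.0]
force: [0.2, -1.4, -0.5]
finger_gap: 0.0167
grasp_force: 30.0
t38.8 p [ 0.6412 -0.0138  0.1785] yaw 90.35 z [-0.001  0.001 -1.   ] gap 0.0167 F [ 0.2 -1.4 -0.5] g 30.0 q [-0.14  0.61  1.27  0.    1.26 -0.15]
flange scene (array([639.2, -12.9]), 31.1) [ 0.60852727 -0.03798374  0.12925837] [0.66963826 0.01779864 0.14883901] expect z 0.13520007371523507Traceback (most recent call last):
  File "<stdin>", line 6, in <module>
    return umr_minimum(a, axis, None, out, keepdims, initial, where)
ValueError: zero-size array to reduction operation minimum which has no identity
```

```bash
python3 - <<'E'
from fit import *
P=cloud("scene",np.load("s1.npy"))
q=near(P,(.64,-.014),.04,.084,.1);print("rim",circ(q),q.min(0),q.max(0),len(q))
def lsq(q):
    x,y=q[:,0],q[:,1];s=np.linalg.lstsq(np.c_[2*x,2*y,np.ones(len(x))],x*x+y*y,rcond=None)[0];return s[:2],np.sqrt(s[2]+s[0]**2+s[1]**2)
q=near(P,(.64,-.014),.034,.088,.096);print(lsq(q))
# overlay score: gradient along projected circle, image fit of centre
def fitc(fn,n,z,r,c0,sgn=0):
    g=cv2.GaussianBlur(cv2.imread(fn,0).astype(np.float32),(0,0),.7);gx=cv2.Sobel(g,5,1,0);gy=cv2.Sobel(g,5,0,1);m=np.hypot(gx,gy).astype(np.float32)
    best=[]
    th=np.linspace(0,2*np.pi,90)
    for dx in np.arange(-6,6.1,.5):
        for dy in np.arange(-6,6.1,.5):
            uv=np.array([proj(n,(c0[0]+dx/1e3+r*np.cos(t),c0[1]+dy/1e3+r*np.sin(t),z)) for t in th],np.float32)
            best.append((np.minimum(cv2.remap(m,uv[:,0],uv[:,1],1),60).mean(),dx,dy))
    best.sort(reverse=True);return best[:4]
print("cup rim scene",fitc("pics/s1.png","scene",.092,.030,(.641,-.014)))
print("flange scene",fitc("pics/s8.png","scene",.1352,.031,(.641,-.014)))
print("collar scene",fitc("pics/s1.png","scene",.036,.040,(.641,-.014)))
E
```

```text
rim (array([638.4, -12.9]), 30.9) [ 0.60940002 -0.04338684  0.08405489] [0.66921121 0.01714673 0.09626847] 172
(array([ 0.63901917, -0.01290908]), np.float64(0.028313642492599874))Traceback (most recent call last):
  File "<stdin>", line 17, in <module>
  File "<stdin>", line 14, in fitc
  File "h.py", line 17, in proj
    K,R,t=cam(n);q=K@(R@np.array(P,float)+t);return q[:2]/q[2]
          ~~~^^^
  File "h.py", line 4, in cam
    m=camera_model(n);K=np.array(m["intrinsics"],float);R=cv2.Rodrigues(np.array(m["rvec"],float))[0];t=np.array(m["tvec"],float).ravel()
ValueError: time passes only in moves, steps and waits
```

```bash
python3 -m pendant '[[0,0,-0.2,0,0,0],[0,0,-0.25,0,0,0],[0,0,-0.15,0,0,0],[0,0,-0.07,0,0,0],[0,0,-0.07,0,0,0],[0,0,-0.07,0,0,0],[0,0,0,0,0,0],[0,0,0,0,0,0]]'
python3 -c "from h import *;st()"
```

```text
time_s: 39.53
eef_pos: [0.6415, -0.0149, 0.1466]
tool_rot: [2.216, 2.227, 0.0]
force: [0.1, -1.0, -0.8]
finger_gap: 0.0166
grasp_force: 30.0
t39.5 p [ 0.6415 -0.0149  0.1466] yaw 90.29 z [ 0. -0. -1.] gap 0.0166 F [ 0.1 -1.  -0.8] g 30.0 q [-0.14  0.64  1.31 -0.    1.19 -0.15]
```

```bash
python3 -m pendant '[[0,0,-0.05,0,0,0],[0,0,-0.05,0,0,0],[0,0,-0.03,0,0,0],[0,0,0,0,0,0],[0,0,0,0,0,0]]'
python3 -c "from h import *;st()"
python3 -m pendant '[[0,0,0,0,0,0],[0,0,0,0,0,0],[0,0,0,0,0,0],[0,0,0,0,0,0],[0,0,0,0,0,0]]' 0.6
python3 -m pendant '[[0,0,0.3,0,0,0],[0,0,0.5,0,0,0],[0,0,0.7,0,0,0],[0,0,0.7,0,0,0],[0,0,0.7,0,0,0],[0,0,0,0,0,0],[0,0,0,0,0,0]]'
python3 - <<'E'
from fit import *
st()
a,d=snapshot("scene");P=cloud("scene",d);cv2.imwrite("pics/s9.png",a)
q=near(P,(.6415,-.0149),.045,.09,.115);print("flange scene",circ(q),np.median(q[:,2]))
q=near(P,(.6415,-.0149),.02,.135,.16);print("head",circ(q),np.median(q[:,2]))
E
```

```text
time_s: 39.95
eef_pos: [0.6415, -0.0148, 0.1414]
tool_rot: [2.216, 2.227, 0.0]
force: [0.9, 0.4, -0.6]
finger_gap: 0.0163
grasp_force: 30.0
t40.0 p [ 0.6415 -0.0148  0.1414] yaw 90.30 z [ 0. -0. -1.] gap 0.0163 F [ 0.9  0.4 -0.6] g 30.0 q [-0.14  0.64  1.32  0.    1.18 -0.15]
time_s: 40.37
eef_pos: [0.6415, -0.0149, 0.1414]
tool_rot: [2.216, 2.227, 0.0]
force: [-0.2, -0.6, 0.1]
finger_gap: 0.0455
grasp_force: 0.0
time_s: 40.95
eef_pos: [0.6422, -0.0149, 0.2594]
tool_rot: [2.213, 2.225, 0.004]
force: [-0.0, -0.1, -0.6]
finger_gap: 0.0552
grasp_force: 0.0
t41.0 p [ 0.6422 -0.0149  0.2594] yaw 90.30 z [ 0.004 -0.001 -1.   ] gap 0.0552 F [-0.  -0.1 -0.6] g 0.0 q [-0.14  0.55  1.15  0.    1.44 -0.15]
flange scene (array([638.2, -13.9]), 32.3) 0.0985482580356792
head (array([638.1, -14.7]), 10.3) 0.14490855041717715
```

```bash
cat >> fit.py <<'E'
def wfit(a,c,n):
    for _ in range(2):
        p=cv2.cvtColor(weight(a,None,c,n),cv2.COLOR_BGR2GRAY)
        bg=np.median(np.r_[p[:6].ravel(),p[-6:].ravel()]);hi=np.percentile(p,90)
        m=(p>(bg+hi)/2).astype(np.uint8)
        m=cv2.morphologyEx(m,cv2.MORPH_OPEN,np.ones((3,3)))
        nn,l,s,_c=cv2.connectedComponentsWithStats(m)
        m=np.isin(l,[i for i in range(1,nn) if s[i,4]>60]).astype(np.uint8)
        pts=cv2.findNonZero(m)
        (x,y),r=cv2.minEnclosingCircle(pts)
        c=(c[0]+(39.5-y)*.001+.0005,c[1]+(39.5-x)*.001+.0005)
    Y,X=np.mgrid[:80,:80];disc=np.hypot(X-x,Y-y)<25
    dk=disc&(m==0)&(p<(bg+hi)/2);v=np.array([-(Y[dk].mean()-y),-(X[dk].mean()-x)])
    return np.round(c,4),round(r,1),round(np.degrees(np.arctan2(v[1],v[0])),1),int(bg),int(hi),int(dk.sum())
E
python3 - <<'E'
from fit import *
a,_=snapshot("scene");t,_=snapshot("top");t0=cv2.imread("pics/top0_raw.png");s1=cv2.imread("pics/s1.png")
for c in ((.447,.0866),(.4525,-.09),(.633,-.1725)):
    for nm,im,n in(("t0",t0,"top"),("top",t,"top"),("s1",s1,"scene"),("scene",a,"scene")):
        try: print(c,nm,*wfit(im,c,n))
        except Exception as e: print(c,nm,"fail",e)
E
```

```text
(0.447, 0.0866) t0 [0.4477 0.0874] 28.0 155.0 102 156 692
(0.447, 0.0866) top [0.4485 0.1011] 24.9 -115.6 97 112 1233
(0.447, 0.0866) s1 [0.4447 0.0878] 28.0 158.8 135 179 701
(0.447, 0.0866) scene [0.4447 0.0878] 28.0 158.5 144 190 704
(0.4525, -0.09) t0 [ 0.4535 -0.0884] 28.1 109.9 102 153 693
(0.4525, -0.09) top [ 0.4523 -0.0892] 27.6 67.4 98 150 766
(0.4525, -0.09) s1 [ 0.4501 -0.0881] 28.8 101.1 136 178 693
(0.4525, -0.09) scene [ 0.4511 -0.0888] 28.9 112.9 144 189 694
(0.633, -0.1725) t0 [ 0.6349 -0.1718] 27.9 16.0 103 147 719
(0.633, -0.1725) top [ 0.6348 -0.1718] 27.9 15.5 100 145 723
(0.633, -0.1725) s1 [ 0.6322 -0.1713] 29.0 7.7 135 178 699
(0.633, -0.1725) scene [ 0.6321 -0.1719] 28.7 15.6 143 189 693
```

```bash
python3 -m pendant '[[-0.015,-0.26,0,0,0,-1],[-0.015,-0.26,0,0,0,-1],[-0.015,-0.26,0,0,0,-1],[-0.015,-0.26,0,0,0,-1],[-0.015,-0.26,0,0,0,-1],[-0.015,-0.26,0,0,0,-1],[-0.015,-0.26,-0.2,0,0,-1],[-0.015,-0.26,-0.4,0,0,-1],[-0.015,-0.26,-0.4,0,0,-1],[-0.015,-0.26,-0.5,0,0,-1],[-0.015,-0.26,-0.5,0,0,-1],[-0.015,-0.26,-0.5,0,0,-1],[-0.015,-0.26,-0.5,0,0,-1],[-0.015,-0.26,-0.5,0,0,-1],[-0.015,-0.26,-0.5,0,0,-1],[0,0,0,0,0,0],[0,0,0,0,0,0],[0,0,0,0,0,0]]' 0.8
python3 -c "from h import *;st()"
```

```text
time_s: 42.6
eef_pos: [0.6327, -0.1704, 0.0977]
tool_rot: [-3.113, -0.422, -0.0]
force: [0.4, -0.6, 0.0]
finger_gap: 0.0733
grasp_force: 0.0
t42.6 p [ 0.6327 -0.1704  0.0977] yaw 15.45 z [ 0.  0. -1.] gap 0.0733 F [ 0.4 -0.6  0. ] g 0.0 q [-0.38  0.71  1.32  0.    1.11  0.92]
```

```bash
python3 -m pendant '[[0.02,-0.035,-0.5,0,0,0],[0,0,-0.6,0,0,0],[0,0,-0.5,0,0,0],[0,0,-0.2,0,0,0],[0,0,-0.07,0,0,0],[0,0,0,0,0,0],[0,0,0,0,0,0],[0,0,0,0,0,0]]' 0.8
python3 -m pendant '[[0,0,0,0,0,0],[0,0,0,0,0,0],[0,0,0,0,0,0],[0,0,0,0,0,0],[0,0,0,0,0,0],[0,0,0,0,0,0]]' 0
python3 -c "from h import *;st()"
```

```text
time_s: 43.27
eef_pos: [0.6343, -0.1725, 0.0244]
tool_rot: [3.112, 0.419, 0.004]
force: [-0.3, -0.1, 0.2]
finger_gap: 0.0735
grasp_force: 0.0
time_s: 43.77
eef_pos: [0.6334, -0.1723, 0.0229]
tool_rot: [3.113, 0.418, 0.001]
force: [-0.4, -0.2, 2.8]
finger_gap: 0.0515
grasp_force: 30.0
t43.8 p [ 0.6334 -0.1723  0.0229] yaw 15.30 z [ 0. -0. -1.] gap 0.0515 F [-0.4 -0.2  2.8] g 30.0 q [-0.38  0.8   1.37 -0.    0.97  0.92]
```

```bash
python3 -m pendant '[[0,0,0.2,0,0,0],[0,0,0.5,0,0,0],[0,0,0.7,0,0,0],[0,0,0.7,0,0,0],[0,0,0.7,0,0,0],[0,0,0.6,0,0,0],[-0.176,0.3,0.1,0,0,-0.38],[-0.176,0.5,0,0,0,-0.38],[-0.176,0.5,0,0,0,-0.38],[-0.176,0.5,0,0,0,-0.38],[-0.176,0.5,0,0,0,-0.38],[-0.176,0.5,0,0,0,-0.38],[-0.176,0.5,0,0,0,-0.38],[-0.176,0.5,0,0,0,-0.4],[0,0.13,0,0,0,0],[0,0,0,0,0,0],[0,0,0,0,0,0],[0,0,0,0,0,0]]'
python3 -c "
from fit import *
o=st();d=snapshot('scene')[1];P=cloud('scene',d);p=o['eef_pos']
q=near(P,p,.045,p[2]-.03,p[2]-.006);print(circ(q),np.median(q[:,2]),len(q))
q=near(P,(.6415,-.0149),.012,.135,.16);print('head',circ(q),np.median(q[:,2]))
"
```

```text
time_s: 45.27
eef_pos: [0.5773, -0.016, 0.1626]
tool_rot: [3.141, -0.0, 0.0]
force: [0.2, -0.6, -3.0]
finger_gap: 0.0514
grasp_force: 30.0
t45.3 p [ 0.5773 -0.016   0.1626] yaw -0.00 z [ 0.    -0.001 -1.   ] gap 0.0514 F [ 0.2 -0.6 -3. ] g 30.0 q [-0.16  0.51  1.5  -0.    1.13  1.41]
(array([585.9, -21.9]), 31.6) 0.14951185427719244 100
head (array([639.6, -15.5]), 10.2) 0.14523307338180386
```

```bash
python3 -m pendant '[[0,0.02,-0.2,0,0,0],[0,0,-0.3,0,0,0],[0,0,-0.3,0,0,0],[0,0,-0.2,0,0,0],[0,0,0,0,0,0],[0.2,0,0,0,0,0],[0.3,0,0,0,0,0],[0.2,0,0,0,0,0],[0.1,0,0,0,0,0],[0.1,0,0,0,0,0],[0,0,0,0,0,0],[0,0,0,0,0,0]]'
python3 -c "from h import *;st()"
```

```text
time_s: 46.32
eef_pos: [0.6128, -0.0142, 0.1225]
tool_rot: [3.142, 0.0, -0.001]
force: [-0.1, 1.2, -2.4]
finger_gap: 0.0516
grasp_force: 30.0
t46.3 p [ 0.6128 -0.0142  0.1225] yaw 0.01 z [-0. -0. -1.] gap 0.0516 F [-0.1  1.2 -2.4] g 30.0 q [-0.15  0.61  1.43 -0.    1.1   1.42]
```

```bash
python3 -m pendant '[[0.08,-0.01,0,0,0,0],[0.1,0,0,0,0,0],[0.1,0,0,0,0,0],[0.1,0,0,0,0,0],[0.1,0,0,0,0,0],[0.1,0,0,0,0,0],[0.05,0,0,0,0,0],[0.05,0,0,0,0,0],[0,0,0,0,0,0],[0,0,0,0,0,0]]'
python3 -c "from h import *;st()"
```

```text
time_s: 47.15
eef_pos: [0.6401, -0.0146, 0.1224]
tool_rot: [3.142, 0.0, -0.0]
force: [-0.0, -0.7, -2.1]
finger_gap: 0.0514
grasp_force: 30.0
t47.1 p [ 0.6401 -0.0146  0.1224] yaw 0.00 z [-0. -0. -1.] gap 0.0514 F [-0.  -0.7 -2.1] g 30.0 q [-0.14  0.66  1.34 -0.    1.14  1.43]
```

```bash
python3 -m pendant '[[0.035,0,0,0,0,0],[0,0,-0.03,0,0,0],[0,0,0,0,0,0],[0,0,0,0,0,0]]'
python3 -m pendant '[[0,0,0,0,0,0],[0,0,0,0,0,0],[0,0,0,0,0,0],[0,0,0,0,0,0],[0,0,0,0,0,0]]' 0.8
python3 -m pendant '[[0,0,0.3,0,0,0],[0,0,0.5,0,0,0],[0,0,0.6,0,0,0],[0,0,0.6,0,0,0],[0,0,0.6,0,0,0],[0,0,0,0,0,0],[0,0,0,0,0,0]]'
python3 - <<'E'
from fit import *
o=st();a,d=snapshot('scene');P=cloud('scene',d);t,_=snapshot("top")
q=near(P,(.6415,-.015),.05,.1,.125);print("w3",circ(q),np.median(q[:,2]),len(q))
q=near(P,(.6415,-.015),.05,.135,.16);print("head",circ(q),np.median(q[:,2]),len(q))
for c in ((.447,.0866),(.4525,-.09)):
    for im,n in((t,"top"),(a,"scene")):
        try: print(c,n,*wfit(im,c,n))
        except Exception as e: print(c,n,"fail",e)
E
```

```text
time_s: 47.48
eef_pos: [0.6414, -0.0147, 0.1212]
tool_rot: [3.142, -0.0, -0.0]
force: [-0.2, 0.1, -2.7]
finger_gap: 0.0511
grasp_force: 30.0
time_s: 47.9
eef_pos: [0.6417, -0.0147, 0.1216]
tool_rot: [3.141, 0.0, 0.001]
force: [-0.1, 0.0, 0.8]
finger_gap: 0.073
grasp_force: 0.0
time_s: 48.48
eef_pos: [0.6422, -0.0147, 0.2271]
tool_rot: [3.141, 0.0, 0.006]
force: [-0.6, -0.2, -0.5]
finger_gap: 0.0735
grasp_force: 0.0
t48.5 p [ 0.6422 -0.0147  0.2271] yaw 0.01 z [ 0.004 -0.001 -1.   ] gap 0.0735 F [-0.6 -0.2 -0.5] g 0.0 q [-0.14  0.57  1.2  -0.    1.36  1.43]
w3 (array([640.3, -13.5]), 29.8) 0.10826620517063293 341
head (array([640.3, -14.8]), 10.2) 0.14527609303670352 56
(0.447, 0.0866) top [0.45   0.1011] 24.7 -110.5 97 118 1267
(0.447, 0.0866) scene [0.4447 0.0878] 28.0 158.9 143 189 697
(0.4525, -0.09) top [ 0.4523 -0.089 ] 27.7 71.1 99 151 748
(0.4525, -0.09) scene [ 0.4506 -0.0884] 28.7 106.5 143 189 687
```

```bash
python3 -m pendant '[[-0.24,-0.093,0,0,0,0.98],[-0.24,-0.093,0,0,0,0.98],[-0.24,-0.093,0,0,0,0.98],[-0.24,-0.093,0,0,0,0.98],[-0.24,-0.093,0,0,0,0.98],[-0.24,-0.093,0,0,0,0.98],[-0.24,-0.093,0,0,0,0.98],[-0.24,-0.093,0,0,0,0.98],[-0.24,-0.093,0,0,0,0.98],[-0.24,-0.093,0,0,0,0.98],[-0.24,-0.093,-0.3,0,0,0.98],[-0.24,-0.093,-0.3,0,0,0.98],[-0.24,-0.093,-0.3,0,0,0.98],[-0.24,-0.093,-0.3,0,0,0.98],[-0.24,-0.093,-0.3,0,0,0.98],[-0.24,-0.093,-0.3,0,0,0.98],[-0.24,-0.093,-0.3,0,0,0.98],[-0.24,-0.093,-0.3,0,0,0.98],[-0.24,-0.093,-0.3,0,0,0.98],[-0.24,-0.093,-0.3,0,0,0.98]]' 0.8
python3 -m pendant '[[0,0,-0.1,0,0,0],[0,0,0,0,0,0],[0,0,0,0,0,0],[0,0,0,0,0,0]]'
python3 - <<'E'
from fit import *
o=st();a,d=snapshot('scene');t,_=snapshot("top")
print(wfit(a,(.4515,-.089),"scene"))
E
```

```text
time_s: 50.25
eef_pos: [0.4481, -0.0888, 0.1037]
tool_rot: [-2.055, -2.374, 0.001]
force: [0.6, -1.0, 0.4]
finger_gap: 0.0733
grasp_force: 0.0
time_s: 50.58
eef_pos: [0.4504, -0.0891, 0.1017]
tool_rot: [2.062, 2.369, 0.001]
force: [0.8, -0.3, 0.3]
finger_gap: 0.0735
grasp_force: 0.0
t50.6 p [ 0.4504 -0.0891  0.1017] yaw 97.92 z [ 0.001 -0.    -1.   ] gap 0.0735 F [ 0.8 -0.3  0.3] g 0.0 q [-0.36  0.41  1.89  0.    0.84 -0.5 ]
(array([ 0.4438, -0.0787]), 39.3, np.float64(113.5), 87, 115, 615)
```

```bash
python3 -m pendant '[[0.035,0,-0.5,0,0,0],[0,0,-0.6,0,0,0],[0,0,-0.5,0,0,0],[0,0,-0.25,0,0,0],[0,0,-0.12,0,0,0],[0,0,0,0,0,0],[0,0,0,0,0,0],[0,0,0,0,0,0]]' 0.8
python3 -m pendant '[[0,0,0,0,0,0],[0,0,0,0,0,0],[0,0,0,0,0,0],[0,0,0,0,0,0],[0,0,0,0,0,0],[0,0,0,0,0,0],[0,0,0,0,0,0]]' 0
python3 -c "from h import *;st()"
```

```text
time_s: 51.35
eef_pos: [0.4517, -0.0892, 0.0234]
tool_rot: [2.06, 2.37, 0.001]
force: [-0.1, -0.7, 0.3]
finger_gap: 0.0733
grasp_force: 0.0
time_s: 51.93
eef_pos: [0.4514, -0.0892, 0.0229]
tool_rot: [2.06, 2.37, 0.001]
force: [0.5, -0.1, 4.9]
finger_gap: 0.0514
grasp_force: 30.0
t51.9 p [ 0.4514 -0.0892  0.0229] yaw 98.00 z [ 0.001 -0.    -1.   ] gap 0.0514 F [ 0.5 -0.1  4.9] g 30.0 q [-0.36  0.55  1.95  0.    0.64 -0.5 ]
```

```bash
python3 -m pendant '[[0,0,0.2,0,0,0],[0,0,0.5,0,0,0],[0,0,0.7,0,0,0],[0,0,0.7,0,0,0],[0,0,0.7,0,0,0],[0,0,0.7,0,0,0],[0.2,0.02,0.3,0,0,0.2],[0.5,0.04,0,0,0,0.4],[0.65,0.05,0,0,0,0.5],[0.65,0.05,0,0,0,0.5],[0.65,0.05,0,0,0,0.5],[0.65,0.05,0,0,0,0.5],[0.65,0.05,0,0,0,0.5],[0.65,0.05,0,0,0,0.5],[0.6,0.05,0,0,0,0.5],[0.36,0.04,0,0,0,0.4],[0,0,0,0,0,0.4],[0,0,0,0,0,0],[0,0,0,0,0,0],[0,0,0,0,0,0]]'
python3 -c "from h import *;st()"
```

```text
time_s: 53.6
eef_pos: [0.6726, -0.0711, 0.1743]
tool_rot: [-1.512, -2.752, 0.001]
force: [-0.2, -0.3, -3.2]
finger_gap: 0.0512
grasp_force: 30.0
t53.6 p [ 0.6726 -0.0711  0.1743] yaw 122.43 z [-0.001  0.    -1.   ] gap 0.0512 F [-0.2 -0.3 -3.2] g 30.0 q [-0.22  0.68  1.15 -0.    1.31 -0.78]
```

```bash
python3 -m pendant '[[0,0,-0.2,0,0,-0.69],[0,0,-0.3,0,0,0],[0,0,-0.3,0,0,0],[0,0,-0.22,0,0,0],[0,0,0,0,0,0],[-0.097,0.175,0,0,0,0],[-0.146,0.262,0,0,0,0],[-0.097,0.175,0,0,0,0],[-0.049,0.088,0,0,0,0],[-0.024,0.044,0,0,0,0],[0,0,0,0,0,0],[0,0,0,0,0,0],[0,0,0,0,0,0]]'
python3 - <<'E'
from h import *
o=st();p=o["eef_pos"];R=Ro.from_rotvec(o["tool_rot"]).as_matrix();v=np.array([.6415,-.015])-p[:2];x=R[:2,0];print("along",v@x*1e3,"lat",(x[0]*v[1]-x[1]*v[0])*1e3)
E
```

```text
time_s: 54.68
eef_pos: [0.657, -0.0416, 0.1339]
tool_rot: [1.593, 2.707, 0.0]
force: [-0.1, 0.5, -2.0]
finger_gap: 0.0515
grasp_force: 30.0
t54.7 p [ 0.657  -0.0416  0.1339] yaw 119.04 z [ 0.001 -0.    -1.   ] gap 0.0515 F [-0.1  0.5 -2. ] g 30.0 q [-0.18  0.68  1.27 -0.    1.19 -0.69]
along 30.753277656473045 lat 0.6783277362059446
```

```bash
python3 -m pendant '[[-0.05,0.06,0,0,0,0],[-0.048,0.087,0,0,0,0],[-0.048,0.087,0,0,0,0],[-0.048,0.087,0,0,0,0],[-0.048,0.087,0,0,0,0],[-0.048,0.087,0,0,0,0],[-0.048,0.087,0,0,0,0],[-0.03,0.055,0,0,0,0],[0,0,0,0,0,0],[0,0,0,0,0,0]]'
python3 - <<'E'
from h import *
o=st();p=o["eef_pos"];R=Ro.from_rotvec(o["tool_rot"]).as_matrix();v=np.array([.6415,-.015])-p[:2];x=R[:2,0];print("along",v@x*1e3,"lat",(x[0]*v[1]-x[1]*v[0])*1e3)
E
```

```text
time_s: 55.52
eef_pos: [0.6421, -0.0156, 0.1338]
tool_rot: [1.593, 2.708, 0.0]
force: [0.5, -0.2, -2.4]
finger_gap: 0.0515
grasp_force: 30.0
t55.5 p [ 0.6421 -0.0156  0.1338] yaw 119.07 z [ 0. -0. -1.] gap 0.0515 F [ 0.5 -0.2 -2.4] g 30.0 q [-0.14  0.65  1.32 -0.    1.17 -0.65]
along 0.8618519379316856 lat 0.21953578232907253
```

```bash
python3 -m pendant '[[-0.01,0.015,-0.035,0,0,0],[0,0,-0.03,0,0,0],[0,0,0,0,0,0],[0,0,0,0,0,0]]'
python3 -m pendant '[[0,0,0,0,0,0],[0,0,0,0,0,0],[0,0,0,0,0,0],[0,0,0,0,0,0],[0,0,0,0,0,0]]' 0.8
python3 -m pendant '[[0,0,0.3,0,0,0],[0,0,0.5,0,0,0],[0,0,0.6,0,0,0],[0,0,0.6,0,0,0],[0,0,0.6,0,0,0],[0,0,0,0,0,0],[0,0,0,0,0,0]]'
python3 - <<'E'
from fit import *
o=st();a,d=snapshot('scene');P=cloud('scene',d);t,_=snapshot("top")
q=near(P,(.6415,-.015),.05,.112,.13);print("w2",circ(q),np.median(q[:,2]),len(q))
q=near(P,(.6415,-.015),.05,.135,.16);print("head",circ(q),np.median(q[:,2]),len(q))
for im,n in((t,"top"),(a,"scene")):
    try: print(n,*wfit(im,(.4465,.087),n))
    except Exception as e: print(n,"fail",e)
E
```

```text
time_s: 55.85
eef_pos: [0.6417, -0.0153, 0.131]
tool_rot: [-1.594, -2.707, -0.0]
force: [0.2, 0.3, -1.5]
finger_gap: 0.0517
grasp_force: 30.0
time_s: 56.27
eef_pos: [0.6418, -0.0152, 0.1313]
tool_rot: [1.593, 2.707, 0.0]
force: [0.2, 0.0, 0.0]
finger_gap: 0.0728
grasp_force: 0.0
time_s: 56.85
eef_pos: [0.6423, -0.0153, 0.2368]
tool_rot: [1.592, 2.705, 0.002]
force: [0.6, -0.3, -0.5]
finger_gap: 0.0735
grasp_force: 0.0
t56.9 p [ 0.6423 -0.0153  0.2368] yaw 119.05 z [ 0.004 -0.    -1.   ] gap 0.0735 F [ 0.6 -0.3 -0.5] g 0.0 q [-0.14  0.57  1.18  0.    1.39 -0.65]
w2 (array([639. , -13.8]), 29.1) 0.11863592425361943 298
head (array([640. , -15.2]), 9.9) 0.1450086394973946 58
top [0.4485 0.1005] 25.6 -119.0 96 118 1259
scene [0.4447 0.0877] 28.0 157.3 144 190 701
```

```bash
python3 -m pendant '[[-0.3,0.15,0,0,0,0.4],[-0.54,0.28,0,0,0,0.83],[-0.54,0.28,0,0,0,0.83],[-0.54,0.28,0,0,0,0.83],[-0.54,0.28,-0.2,0,0,0.83],[-0.54,0.28,-0.4,0,0,0.83],[-0.54,0.28,-0.5,0,0,0.83],[-0.54,0.28,-0.5,0,0,0.83],[-0.54,0.28,-0.5,0,0,0.83],[-0.28,0.18,-0.5,0,0,0.46],[0,0,-0.5,0,0,0],[0,0,-0.3,0,0,0],[0,0,0,0,0,0],[0,0,0,0,0,0],[0,0,0,0,0,0]]' 0.8
python3 -c "from h import *;st()"
```

```text
time_s: 58.2
eef_pos: [0.4459, 0.0875, 0.0993]
tool_rot: [-0.639, -3.076, -0.0]
force: [0.2, -0.5, 1.2]
finger_gap: 0.0733
grasp_force: 0.0
t58.2 p [0.4459 0.0875 0.0993] yaw 156.54 z [-0.  0. -1.] gap 0.0733 F [ 0.2 -0.5  1.2] g 0.0 q [ 0.02  0.4   1.91  0.    0.83 -1.14]
```

```bash
python3 -m pendant '[[0,0,-0.5,0,0,0],[0,0,-0.6,0,0,0],[0,0,-0.5,0,0,0],[0,0,-0.2,0,0,0],[0,0,-0.11,0,0,0],[0,0,0,0,0,0],[0,0,0,0,0,0],[0,0,0,0,0,0]]' 0.8
python3 -m pendant '[[0,0,0,0,0,0],[0,0,0,0,0,0],[0,0,0,0,0,0],[0,0,0,0,0,0],[0,0,0,0,0,0],[0,0,0,0,0,0],[0,0,0,0,0,0]]' 0
python3 -c "from h import *;st()"
python3 -m pendant '[[0,0,0.2,0,0,0],[0,0,0.5,0,0,0],[0,0,0.7,0,0,0],[0,0,0.7,0,0,0],[0,0,0.7,0,0,0],[0,0,0.7,0,0,0],[0,0,0.5,0,0,0],[0,0,0,0,0,0],[0,0,0,0,0,0]]'
python3 -c "from h import *;st()"
```

```text
time_s: 58.87
eef_pos: [0.4465, 0.0876, 0.0238]
tool_rot: [0.638, 3.074, 0.001]
force: [0.0, 0.4, 0.3]
finger_gap: 0.0735
grasp_force: 0.0
time_s: 59.45
eef_pos: [0.4459, 0.0876, 0.023]
tool_rot: [0.638, 3.075, 0.0]
force: [-1.3, 0.5, 6.0]
finger_gap: 0.0513
grasp_force: 29.9
t59.5 p [0.4459 0.0876 0.023 ] yaw 156.55 z [ 0.001  0.    -1.   ] gap 0.0513 F [-1.3  0.5  6. ] g 29.9 q [ 0.03  0.54  1.97  0.    0.63 -1.14]
time_s: 60.2
eef_pos: [0.4458, 0.0876, 0.1834]
tool_rot: [0.638, 3.074, 0.001]
force: [-0.4, 0.6, -1.2]
finger_gap: 0.0513
grasp_force: 29.9
t60.2 p [0.4458 0.0876 0.1834] yaw 156.55 z [ 0.002  0.    -1.   ] gap 0.0513 F [-0.4  0.6 -1.2] g 29.9 q [ 0.03  0.28  1.81  0.    1.06 -1.14]
```

```bash
python3 -m pendant '[[0.2,-0.04,0,0,0,0.6],[0.345,-0.07,0,0,0,1],[0.345,-0.07,0,0,0,1],[0.345,-0.07,0,0,0,1],[0.345,-0.07,0,0,0,1],[0.345,-0.07,0,0,0,1],[0.345,-0.07,0,0,0,1],[0.345,-0.07,0,0,0,1],[0.345,-0.07,0,0,0,1],[0.345,-0.07,0,0,0,1],[0.345,-0.07,0,0,0,1],[0.345,-0.07,0,0,0,1],[0.345,-0.07,0,0,0,1],[0.345,-0.07,0,0,0,1],[0.345,-0.07,0,0,0,1],[0.345,-0.07,0,0,0,1],[0.345,-0.07,0,0,0,1],[0.23,-0.06,0,0,0,0.1],[0,0,0,0,0,0],[0,0,0,0,0,0]]'
python3 -m pendant '[[0,0,0,0,0,0],[0,0,0,0,0,0]]'
cat > rel.py <<'E'
from h import *
o=st();p=o["eef_pos"];R=Ro.from_rotvec(o["tool_rot"]).as_matrix();v=np.array([.6415,-.015])-p[:2];x=R[:2,0];print("along",v@x*1e3,"lat",(x[0]*v[1]-x[1]*v[0])*1e3,"bearing",np.degrees(np.arctan2(v[1],v[0])))
E
python3 rel.py
```

```text
time_s: 61.87
eef_pos: [0.6828, 0.0387, 0.1801]
tool_rot: [1.569, -2.718, -0.004]
force: [-0.3, -0.1, -1.5]
finger_gap: 0.0515
grasp_force: 29.9
time_s: 62.03
eef_pos: [0.6828, 0.0391, 0.1821]
tool_rot: [1.571, -2.719, -0.002]
force: [-0.2, -0.5, -1.4]
finger_gap: 0.0516
grasp_force: 29.9
t62.0 p [0.6828 0.0391 0.1821] yaw -119.96 z [-0.002  0.    -1.   ] gap 0.0516 F [-0.2 -0.5 -1.4] g 29.9 q [-0.05  0.69  1.12  0.    1.34 -2.67]
along 67.49495085488529 lat -8.80402898111813 bearing -127.3932950362745
```

```bash
python3 -m pendant '[[-0.057,0.04,-0.2,0,0,-1],[0,0,-0.3,0,0,0],[0,0,-0.3,0,0,0],[0,0,-0.16,0,0,0],[0,0,0,0,0,0],[-0.115,-0.164,0,0,0,0],[-0.172,-0.246,0,0,0,0],[-0.115,-0.164,0,0,0,0],[-0.057,-0.082,0,0,0,0],[-0.043,-0.06,0,0,0,0],[0,0,0,0,0,0],[0,0,0,0,0,0],[0,0,0,0,0,0]]'
python3 rel.py
```

```text
time_s: 63.12
eef_pos: [0.6616, 0.012, 0.1445]
tool_rot: [-1.452, 2.785, -0.0]
force: [0.3, -0.3, -2.1]
finger_gap: 0.0515
grasp_force: 29.9
t63.1 p [0.6616 0.012  0.1445] yaw -124.94 z [ 0.  0. -1.] gap 0.0515 F [ 0.3 -0.3 -2.1] g 29.9 q [-0.1   0.68  1.25  0.    1.22 -2.63]
along 33.628086712802116 lat -0.9831997884701283 bearing -126.61312026961224
```

```bash
python3 -m pendant '[[-0.02,0.014,-0.015,0,0,0],[0,0,0,0,0,0],[-0.058,-0.083,0,0,0,0],[-0.058,-0.083,0,0,0,0],[-0.058,-0.083,0,0,0,0],[-0.058,-0.083,0,0,0,0],[-0.058,-0.083,0,0,0,0],[-0.058,-0.083,0,0,0,0],[-0.058,-0.083,0,0,0,0],[-0.055,-0.08,0,0,0,0],[0,0,0,0,0,0],[0,0,0,0,0,0]]'
python3 rel.py
```

```text
time_s: 64.12
eef_pos: [0.642, -0.0143, 0.1438]
tool_rot: [-1.451, 2.786, 0.0]
force: [-0.1, 0.3, -2.1]
finger_gap: 0.0515
grasp_force: 29.9
t64.1 p [ 0.642  -0.0143  0.1438] yaw -124.97 z [-0.  0. -1.] gap 0.0515 F [-0.1  0.3 -2.1] g 29.9 q [-0.14  0.64  1.31  0.    1.19 -2.67]
along 0.8378812879747206 lat -0.06016192977711542 bearing -129.08051333557106
```

Lower onto the stack, release, rise and back away to see everything.

```bash
python3 -m pendant '[[-0.01,-0.015,-0.035,0,0,0],[0,0,-0.03,0,0,0],[0,0,0,0,0,0],[0,0,0,0,0,0]]'
python3 -m pendant '[[0,0,0,0,0,0],[0,0,0,0,0,0],[0,0,0,0,0,0],[0,0,0,0,0,0],[0,0,0,0,0,0]]' 0.8
python3 -m pendant '[[0,0,0.3,0,0,0],[0,0,0.5,0,0,0],[0,0,0.6,0,0,0],[0,0,0.6,0,0,0],[0,0,0.6,0,0,0],[-0.6,0,0.2,0,0,0],[-0.7,0,0,0,0,0],[-0.7,0,0,0,0,0],[-0.7,0,0,0,0,0],[-0.7,0,0,0,0,0],[-0.6,0,0,0,0,0],[0,0,0,0,0,0],[0,0,0,0,0,0]]'
python3 - <<'E'
from fit import *
o=st();a,d=snapshot('scene');P=cloud('scene',d);t,dt=snapshot("top")
q=near(P,(.6415,-.015),.05,.122,.134);print("w1",circ(q),np.median(q[:,2]),len(q))
q=near(P,(.6415,-.015),.05,.138,.16);print("head",circ(q),np.median(q[:,2]),len(q))
f=near(P,(.437,-.309),.075,.054,.075);print("funnel",circ(f),f.max(0))
h=24
u,v=proj("scene",(.6415,-.0148,.1)).astype(int);u2,v2=proj("top",(.6415,-.0148,.12)).astype(int)
c=[cv2.resize(i[y-h:y+h,x-h:x+h],(400,400),interpolation=cv2.INTER_CUBIC) for i,x,y in((a,u,v),(t,u2,v2))]
cv2.imwrite("pics/fin.png",np.hstack(c)); 
w=cv2.resize(a,(800,600));w[:200,:400]=cv2.resize(np.hstack(c),(400,200));cv2.imwrite("pics/fin2.png",np.vstack([np.hstack(c),cv2.resize(a[70:350,100:480],(800,200+0))])[:600])
E
```

```text
time_s: 64.45
eef_pos: [0.6418, -0.0146, 0.1411]
tool_rot: [-1.452, 2.786, -0.0]
force: [-0.3, -0.3, -1.3]
finger_gap: 0.0515
grasp_force: 29.9
time_s: 64.87
eef_pos: [0.6418, -0.0147, 0.1412]
tool_rot: [-1.452, 2.786, -0.0]
force: [-0.2, 0.1, 0.1]
finger_gap: 0.0731
grasp_force: 0.0
time_s: 65.95
eef_pos: [0.4813, -0.0147, 0.2539]
tool_rot: [-1.451, 2.785, -0.001]
force: [0.8, -0.4, 0.1]
finger_gap: 0.0735
grasp_force: 0.0
t66.0 p [ 0.4813 -0.0147  0.2539] yaw -124.97 z [ 0.001 -0.    -1.   ] gap 0.0735 F [ 0.8 -0.4  0.1] g 0.0 q [-0.19  0.25  1.63  0.    1.26 -2.72]
w1 (array([639.9, -13. ]), 29.3) 0.12839804285487288 318
head (array([639.5, -14.7]), 9.6) 0.14538348636442672 53
funnel (array([ 438.2, -306.4]), 62.3) [ 0.49519116 -0.24452544  0.06828864]
```

View pics/fin.png

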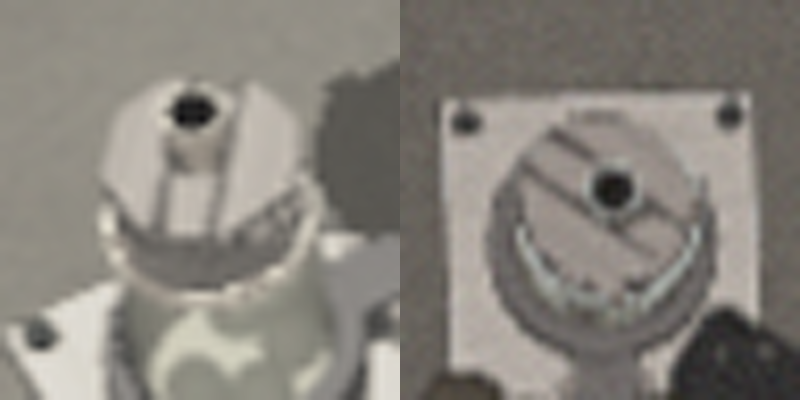

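```bash
python3 -c "from h import *;print(manip.hand_in())"
```

```text
the job is handed in; nothing more can be done
None
```

The job is handed in at 66 s, and the last camera check looked right, though no verdict came back: all five balls I counted are in the cup, the cap is on its rim with three weights under its head (slots about 120° apart), and the funnel and empty scoop are back in place.

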